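Third hand for a key hook

ROBOT

A 6-joint arm with a two-finger parallel gripper is mounted at the origin on the work surface. World frame = base frame: x ahead of the robot, y to its left, z up, the work surface at z = 0. Lengths are in m, angles in degrees, forces in N, time in s.
With the tool pointing down it reaches from about 0.25 to 0.725 m from the base axis. Payload 9.7 kg.
Tool frame: the origin (TCP) lies at the very end of the fingers, on their centre line; the grasp point (between the pads) lies 19 mm behind it (bot.pinch_z is the distance from the TCP to the grasp point, in m); x points along the fingers, z is the direction in which the jaws open and shut, and the axes are right-handed (so a half turn about x gives the same grasp; the last joint's range is limited). The gripper opens to 85 mm and grips with 20 to 120 N. Pads are 22 mm wide; open, the fingers measure 114 mm over their backs; the gripper's body (76 mm by 85 mm) begins 54 mm behind the grasp point. The pads swing forward as they close: fully open they stand 13 mm farther back than shut.
Start: joints at [-75.688, 4.979, 10.078, 95.1, 0, 90], TCP at [0.136, -0.533, 0.231] pointing down, gripper open.
Joint ranges: [-179.16, 179.16], [-48.56, 103.87], [-65.8, 70.77], [-126.05, 130.52], [-82.76, 87.17], [-180, 180]. Speed limits (degrees/s): [127.2, 127.2, 147.25, 180, 180, 180].

INTERFACE

Orientations are given as [roll, pitch, yaw] about the fixed x, y, z axes, in that order (R = Rz(yaw) Ry(pitch) Rx(roll)).
In Python, from workcell import bot gives the robot as it stands.
- The arm moves only by the tool play_rows, never from a script. Its argument "rows" is a list of rows, each a list of 3 entries, a list of its own where there are three numbers: the shift along the tool's x, y, z in cm, then the turn about the tool's x in degrees, then the finger opening in cm, from 0 to 8.54. A call has 1 to 12 rows; each row is the pose to reach, as a shift and turn from the pose commanded when the call began, along the tool's axes at that moment; what a row does not reach only later rows make up. A row lasts 1/12 s, in which the tool goes at most 41.7 mm and 7.16 degrees, less where a joint would pass 70% of its speed; a pose out of reach is approached as far as the arm can. A call with a gripper value outside its range is refused whole. The fingers move at their own pace and stop on an object; "squeeze" is the grip in N (left out, the last holds). Time passes only in rows, so rows that repeat a pose let the fingers close. It gives the time, the measured TCP pose, the force and the opening at its end, in the units of the state.
- bot.get_obs(): the state, without advancing time (a new reading comes with each control period).
- bot.camera(name): name is "scene" or "top" or "wrist"; returns (picture, depth): 480x640x3 uint8, blue, green, red; 480x640 float32, m along the optical axis (not along the pixel's ray), 0 where there is no reading.
- bot.camera_model(name): a dict with "fx", "fy", "cx", "cy" (pixels), "origin" and "attitude" of the camera in the world; the wrist camera has in their place "mount" (4x4, takes a point from camera to tool coordinates, whose origin is the TCP and whose axes are the tool frame's). Camera axes: x right, y down, z forward; pixel columns grow to the right and rows downward; lengths in m; the calibration is good to about 2 mm. A picture is of the moment at which its call begins: read the wrist's pose just before it. camera_model takes no time and is no camera call.
- bot.job_done(): hands the job in, once; it reports no verdict.
The state is a dict: "time": time; "q": joint angles; "qd": joint speeds; "joint_efforts": joint torques, N m; "ee_pos": TCP position; "tcp_rot": TCP orientation; "wrist_force": force on the tool from outside, world axes, zero at the start; "torque": the same for the moment, N m; "opening": finger opening in m.
Only numpy, scipy, OpenCV 4.12 (cv2) and the standard library are available. Lean on these libraries where they do the work, as an engineer would, in place of code of your own. Each camera call takes 0.05 s, during which the arm holds its last target.

TASK

Push the jig's spring ejector slide fully home so that the new wooden key hook comes out of the tunnel, then pick the hook up by its arm and press its back flat against the sprung backboard of the key rail, upright and inside the pencilled outline midway between the two hooks already there. Press steadily with about 9 newtons, without ramming it, so that I can screw it on: finish while still holding it there. Leave the other things on the mantelpiece where they are.

Things in the scene. Friction and masses are not known exactly. Their poses are not given: they have to be found in the camera images.
- jig: fixed drilling jig lying along its x, 84 mm wide. Origin on the surface under the tunnel's open mouth; the hook comes out along +x. Tunnel (black walls, clear roof, x -66 to 0 mm) is 79 mm wide, 80.5 mm high; its floor, 30 mm above the surface, goes on as a tongue 20 mm wide to x = 75 mm. The ejector's grey tab stands behind it (-x). The rest of the base is under 21 mm high
- ejector (a joint): travel of the spring ejector slide, m: 0 at rest, 0.065 fully home (end stop). Moves along the jig's +x and springs back; 1.5 N to start, 5 N at the end. Fully home it has pushed the hook out until the hook's back is about 5 mm outside the mouth; the hook stays there on the tongue and can be lifted straight up
- ejector_tab (a point): where to push: middle of the rear (-x) face of the upright grey tab, 75 mm above the surface; moves with the slide. Tab 44 mm wide, 12 mm thick, 32 to 94 mm above the surface; the space behind it is free above 21 mm. Axes as the jig's
- hook: loose wooden key hook, 40 to 90 g, at first in the tunnel, upright, arm along the jig's +x. Origin: middle of the lower edge of its flat back; z up, x from the back along the arm. Back plate 60 mm wide (y), 44 tall, 12 thick; arm 24 mm wide, z 0 to 22 mm, x 12 to 57 mm, with a 12 mm lip up on its last 8 mm. Grip the arm from above across its 24 mm, about x = 34, z = 11 to 15 mm
- rail: fixed pine key rail: upright 260 mm wide, 105 mm high, before it a backboard on spring buffers (250 mm wide, 30 to 110 mm above the surface). Origin on the surface under the middle of the backboard's front face at rest; x out of that face, z up. Two hooks like the loose one are fixed on the board at y = -88 and +88 mm; the middle is free
- mark (a point): where the loose hook's origin belongs: on the backboard's front face, middle of the lower line of the dark pencilled outline (62 x 46 mm) halfway between the two fixed hooks, 50 mm above the surface. Axes as the rail's: x points out of the face. Moves with the backboard
- board (a joint): how far the floating backboard has been pressed in, m, along the rail's -x: 0 at rest, at most 0.022. It gives 1 mm for each newton, so 9 N presses it in 9 mm
- planter: matt black planter, 110 mm across, 95 mm tall plus leaves; origin under its centre
- frame: clear acrylic picture frame standing upright, 110 mm wide along its y, 126 mm tall; origin under its centre
- coaster_a: round cork coaster, 94 mm across, 6 mm thick; origin under its centre
- coaster_b: a second cork coaster like the first
- stopper: chrome bottle stopper standing upright, 38 mm across, 58 mm tall; origin under its centre
- fob: black plastic key fob with a brass key, lying flat, 92 mm long overall, 9 mm thick; origin under the 50 x 32 mm fob
- screwdriver: screwdriver lying on the shelf, waiting for the person; origin under its middle

How it is judged:
By the outcome, as a careful person would: the job done as asked, in the order asked, and still so for the second after the job is handed in, while the arm keeps its last pose, push and grip.
It also fails if it takes over 58 s, if anything falls off the work surface, if the arm or the gripper's body presses on something with over 40 N, if the wrist force passes 120 N, or if a joint passes its speed limit or range.

## Working session

There is one attempt and no reset: what is moved stays moved. The work goes in short steps, Python scripts to look and compute and a tool call to move; the robot and the scene stay as the last step left them, time stands still between calls to the robot, and variables do not carry over. Pictures are saved under pics/ and viewed, and the job is handed in when it is done.

Besides the shell and the picture viewer there is one more tool, called after "Request:" as a command line: name --argument value ..., lists and objects as JSON in quotes. play_rows: Moves the arm, as the interface text tells. Its arguments: {"type":"object","properties":{"rows":{"type":"array"},"squeeze":{"type":"number"}},"required":["rows"]}

```bash
ls; mkdir -p pics
python3 - <<'E'
from workcell import bot
import cv2,numpy as np
np.set_printoptions(suppress=True,precision=4)
print(bot.get_obs(), bot.pinch_z)
for n in ["scene","top","wrist"]:
    print(n,bot.camera_model(n))
for n in ["scene","top"]:
    p,d=bot.camera(n); cv2.imwrite(f"pics/{n}0.png",p); np.save(f"pics/{n}0_d.npy",d); np.save(f"pics/{n}0_p.npy",p)
E
```

```text
pics
{'time': 0.0, 'q': array([-75.6881,   5.0092,  10.0338,  95.1004,   0.0001,  90.0009]), 'qd': array([ 0.059 , -0.0109, -0.0863,  0.1327, -0.0467, -0.1329]), 'joint_efforts': array([ -0.0034, -52.0379,  46.4811,   0.0157,  -0.0002,   0.    ]), 'ee_pos': array([ 0.1359, -0.5327,  0.2306]), 'tcp_rot': array([179.9186,  89.9243, 104.2297]), 'wrist_force': array([ 0.1846,  0.4306, -0.4278]), 'torque': array([-0.013 ,  0.0255, -0.0215]), 'opening': 0.08539306499558318} 0.0187
scene {'fx': 560.8777498648824, 'fy': 560.8777498648824, 'cx': 332.7176780805729, 'cy': 241.5547223651527, 'origin': array([ 0.9518, -0.6762,  1.3212]), 'attitude': array([-149.3427,    0.8889,   28.7405])}
top {'fx': 618.0401837838905, 'fy': 618.0401837838905, 'cx': 310.30444342931827, 'cy': 238.23085057729847, 'origin': array([ 0.2648, -0.0045,  1.9487]), 'attitude': array([-169.9397,   -0.0119,  -90.251 ])}
wrist {'fx': 377.666256752404, 'fy': 377.666256752404, 'cx': 315.8959385414222, 'cy': 228.9558707157209, 'mount': array([[-0.0007, -0.2935,  0.9559, -0.142 ],
       [ 0.0011, -0.9559, -0.2935,  0.0758],
       [ 1.    ,  0.0009,  0.001 , -0.0002],
       [ 0.    ,  0.    ,  0.    ,  1.    ]])}
```

View pics/scene0.png

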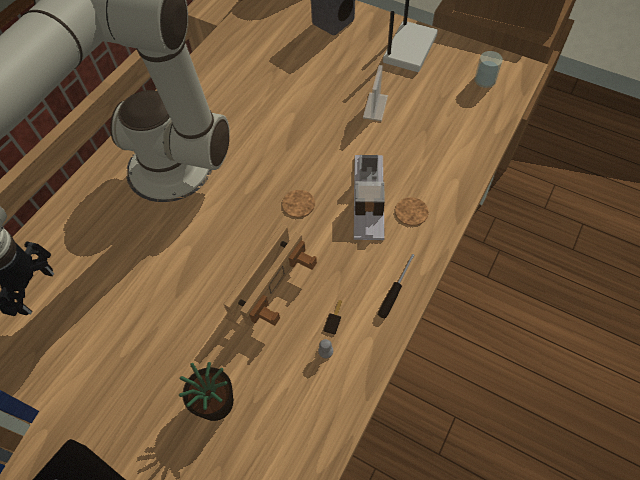

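View pics/top0.png

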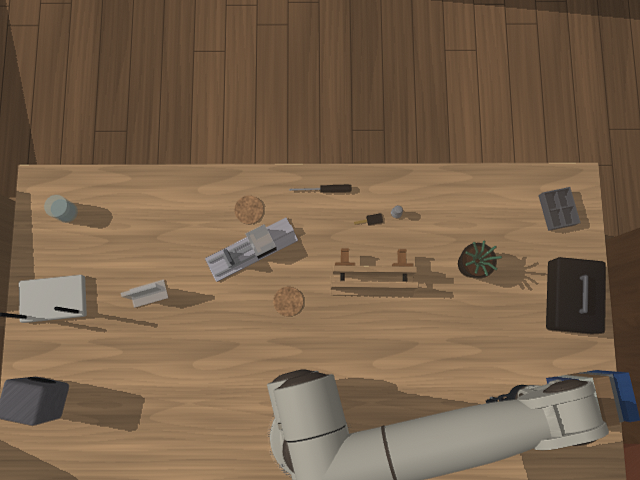

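The scene view shows the jig at about (368,200), the rail at (275,280), coasters at (298,204) and (411,211), and the planter at (207,390). The top view shows the jig at (253,250) and the rail at (375,275). I'll zoom in on both.

Run:
```python
import cv2,numpy as np
t=np.load("pics/top0_p.npy"); s=np.load("pics/scene0_p.npy")
cv2.imwrite("pics/topjig.png",cv2.resize(t[205:295,195:315],None,fx=6,fy=6,interpolation=cv2.INTER_CUBIC))
cv2.imwrite("pics/toprail.png",cv2.resize(t[235:310,320:430],None,fx=7,fy=7,interpolation=cv2.INTER_CUBIC))
a=cv2.resize(s[145:250,335:435],None,fx=5,fy=5,interpolation=cv2.INTER_CUBIC)
cv2.imwrite("pics/scjig.png",a)
cv2.imwrite("pics/scrail.png",cv2.resize(s[225:340,215:335],None,fx=5,fy=5,interpolation=cv2.INTER_CUBIC))
```

```text
(no output)
```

View pics/topjig.png

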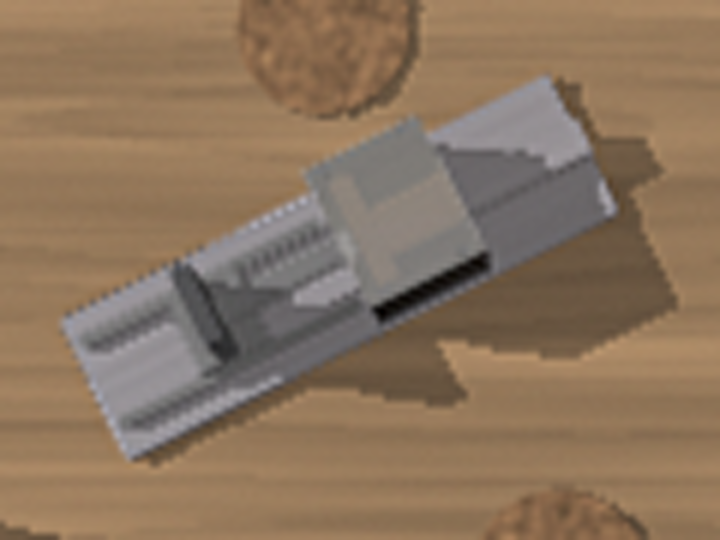

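View pics/toprail.png

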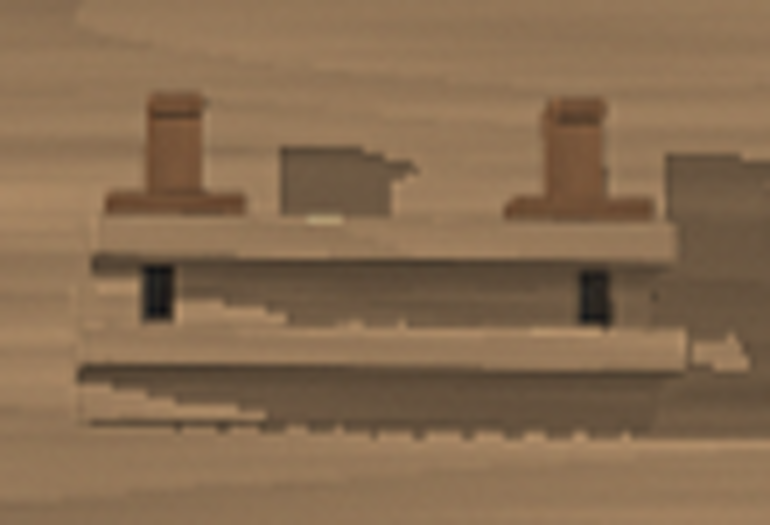

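View pics/scjig.png

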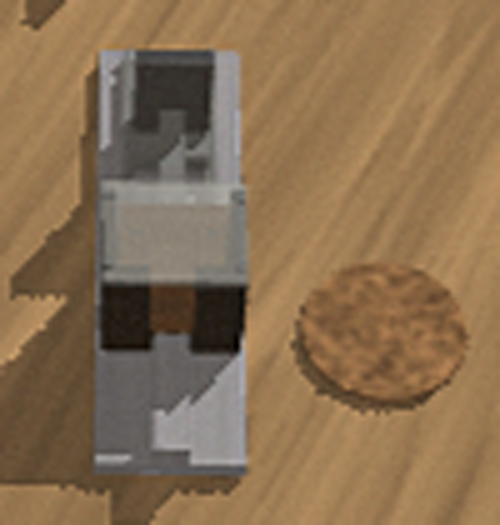

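View pics/scrail.png

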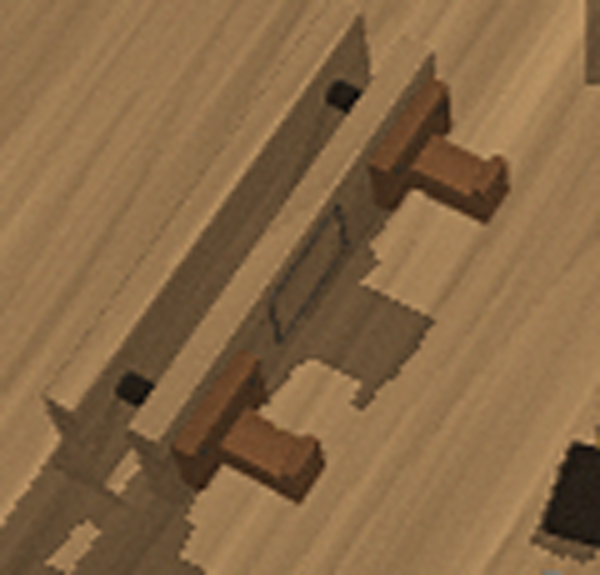

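```bash
cat > h.py <<'E'
import numpy as np,cv2
from scipy.spatial.transform import Rotation as R
from workcell import bot
np.set_printoptions(suppress=True,precision=4)
def tool(o):
    T=np.eye(4);T[:3,:3]=R.from_euler('xyz',o['tcp_rot'],degrees=True).as_matrix();T[:3,3]=o['ee_pos'];return T
def campose(n,o=None):
    m=bot.camera_model(n)
    if n=='wrist': T=tool(o)@m['mount']
    else:
        T=np.eye(4);T[:3,:3]=R.from_euler('xyz',m['attitude'],degrees=True).as_matrix();T[:3,3]=m['origin']
    return m,T
def plane(m,T,uv,z):   # rays on horizontal plane z
    uv=np.atleast_2d(uv).astype(float)
    d=np.c_[(uv[:,0]-m['cx'])/m['fx'],(uv[:,1]-m['cy'])/m['fy'],np.ones(len(uv))]@T[:3,:3].T
    return T[:3,3]+d*((z-T[2,3])/d[:,2])[:,None]
def cloud(m,T,D):
    v,u=np.mgrid[:480,:640]
    P=np.stack([(u-m['cx'])/m['fx']*D,(v-m['cy'])/m['fy']*D,D],-1)
    return P@T[:3,:3].T+T[:3,3]
def proj(m,T,P):
    p=(np.atleast_2d(P)-T[:3,3])@T[:3,:3]
    return np.c_[m['fx']*p[:,0]/p[:,2]+m['cx'],m['fy']*p[:,1]/p[:,2]+m['cy']]
def toolyaw(o):
    M=tool(o)[:3,:3]; return M
E
python3 - <<'E'
from h import *
for n,box in (("top",(195,315,205,295)),("scene",(345,390,150,245))):
    m,T=campose(n); D=np.load(f"pics/{n}0_d.npy"); P=cloud(m,T,D)
    print(n,"table z",np.median(P[300:330,150:200,2]) if n=="top" else np.median(P[300:350,150:180,2]))
    u0,u1,v0,v1=box; Q=P[v0:v1,u0:u1].reshape(-1,3); Q=Q[(Q[:,2]>0.008)&(Q[:,2]<.15)]
    print(np.histogram(Q[:,2],bins=np.arange(0.005,.12,.005)))
    B=Q[(Q[:,2]<.025)]
    r=cv2.minAreaRect((B[:,:2]*1000).astype(np.float32)); print("base",r)
    for lo,hi in ((.07,.09),(.085,.12)):
        B=Q[(Q[:,2]>lo)&(Q[:,2]<hi)]
        if len(B)>4: print(lo,cv2.minAreaRect((B[:,:2]*1000).astype(np.float32)),B.mean(0))
for n,box in (("top",(320,430,235,310)),("scene",(215,335,225,340))):
    m,T=campose(n); D=np.load(f"pics/{n}0_d.npy"); P=cloud(m,T,D)
    u0,u1,v0,v1=box; Q=P[v0:v1,u0:u1].reshape(-1,3); 
    print(np.histogram(Q[:,2],bins=np.arange(0.005,.12,.005)))
    B=Q[(Q[:,2]>.1)&(Q[:,2]<.13)]
    # board top strip
    print(B[:,0].min(),B[:,0].max())
    h,e=np.histogram(B[:,0],bins=20); print(h,e)
    F=B[B[:,0]>B[:,0].min()+.035]
    print(cv2.minAreaRect((F[:,:2]*1000).astype(np.float32)),F.mean(0))
t=np.load("pics/top0_p.npy");m,T=campose("top")
for nm,uv,z in (("jig rear L",(205.3,258.7),.015),("rear R",(216.7,281.7),.015),("front L",(286.3,218),.015),("front R",(297,240.3),.015),("coasterA",(250,210),.006),("cB",(289,301),.006),("stop",(398,212),.05),("fob",(375,219),.009),("planter",(478,260),.095),("frame",(145,292),.06),("drv",(320,189),.01)):
    print(nm,plane(m,T,uv,z)[0])
E
```

```text
top table z 0.0009065029045904893
(array([636, 955, 456, 183, 120, 104,  58,  31,  20,  54,  45,  23,  21,
        43, 175, 188, 132,  50,  19,   9,   0,   0]), array([0.005, 0.01 , 0.015, 0.02 , 0.025, 0.03 , 0.035, 0.04 , 0.045,
       0.05 , 0.055, 0.06 , 0.065, 0.07 , 0.075, 0.08 , 0.085, 0.09 ,
       0.095, 0.1  , 0.105, 0.11 , 0.115]))
base ((574.8444213867188, 172.31103515625), (380.84442138671875, 287.0307922363281), 89.7724838256836)
0.07 ((572.7681884765625, 183.43597412109375), (81.03375244140625, 147.8470916748047), 26.935983657836914) [0.5894 0.1501 0.0814]
0.085 ((571.3265380859375, 184.1437225341797), (79.374267578125, 147.8814697265625), 27.085458755493164) [0.5759 0.1763 0.0898]
scene table z -0.0009266392192446293
(array([211, 461, 139, 102, 213, 182,  42,  22,  47,  79,  49,  41,  20,
        72, 341, 238,  34,  41,  14,   0,   0,   0]), array([0.005, 0.01 , 0.015, 0.02 , 0.025, 0.03 , 0.035, 0.04 , 0.045,
       0.05 , 0.055, 0.06 , 0.065, 0.07 , 0.075, 0.08 , 0.085, 0.09 ,
       0.095, 0.1  , 0.105, 0.11 , 0.115]))
base ((563.1892700195312, 180.35971069335938),
[... 1403 characters left out ...]
 50 131 149 141 153  40   0   0   0   0   0  25 135 144 154 172 147   7
   0   1] [0.4403 0.4443 0.4484 0.4525 0.4565 0.4606 0.4646 0.4687 0.4727 0.4768
 0.4808 0.4849 0.4889 0.493  0.497  0.5011 0.5051 0.5092 0.5133 0.5173
 0.5214]
((500.3655090332031, -197.41635131835938), (252.70555114746094, 30.642452239990234), 86.76878356933594) [ 0.4991 -0.2047  0.1084]
jig rear L [0.5436 0.3256 0.015 ]
rear R [0.4706 0.288  0.015 ]
front L [0.6739 0.0701 0.015 ]
front R [0.6014 0.0359 0.015 ]
coasterA [0.7026 0.1873 0.006 ]
cB [0.4098 0.0613 0.006 ]
stop [ 0.6842 -0.2824  0.05  ]
fob [ 0.6706 -0.214   0.009 ]
planter [ 0.5245 -0.5137  0.095 ]
frame [0.4352 0.4996 0.06  ]
drv [ 0.7702 -0.0384  0.01  ]
```

Run:
```python
from h import *
o=bot.get_obs();print(tool(o))
# refine rail: edge of front-top of board & fixed hook extents via top image, plane z=.11
t=np.load("pics/top0_p.npy");m,T=campose("top")
def z(c,ox=320,oy=235,f=7): return ((np.array(c)+.5)/f-.5+[ox,oy])
for nm,c,h in (("board FL",(98,216),.11),("board FR",(677,222),.11),("board BL",(92,258),.11),("board BR",(675,264),.11),("hookL top plate L",(106,197),.094),("hookL R",(246,197),.094),("hookR L",(504,203),.094),("hookR R",(655,203),.094)):
    print(nm,plane(m,T,z(c),h)[0])
m,T=campose("scene")
def z(c,ox=215,oy=225,f=5): return ((np.array(c)+.5)/f-.5+[ox,oy])
for nm,c,h in (("board F far",(432,55),.11),("board F near",(160,441),.11),("outl TL",(338,206),.096),("outl TR",(272,296),.096),("outl BL",(347,245),.05),("outl BR",(280,340),.05)):
    print(nm,plane(m,T,z(c),h)[0])
m,T=campose("top")
def z(c,ox=195,oy=205,f=6): return ((np.array(c)+.5)/f-.5+[ox,oy])
for nm,c,h in (("roof rl",(305,172),.0805),("roof fl",(415,118),.0805),("roof fr",(490,252),.0805),("roof rr",(375,302),.0805),("tab rear l",(172,266),.094),("tab rear r",(213,362),.094),("tab front l",(192,262),.094),("tab front r",(238,350),.094)):
    print(nm,plane(m,T,z(c),h)[0])
```

```text
[[-0.0003  0.969   0.2472  0.1359]
 [ 0.0012  0.2472 -0.969  -0.5327]
 [-1.     -0.     -0.0012  0.2307]
 [ 0.      0.      0.      1.    ]]
board FL [ 0.5079 -0.0757  0.11  ]
board FR [ 0.5042 -0.3236  0.11  ]
board BL [ 0.4898 -0.0729  0.11  ]
board BR [ 0.4861 -0.3221  0.11  ]
hookL top plate L [ 0.5183 -0.0798  0.094 ]
hookL R [ 0.518  -0.1404  0.094 ]
hookR L [ 0.5149 -0.2518  0.094 ]
hookR R [ 0.5146 -0.3171  0.094 ]
board F far [ 0.5109 -0.0782  0.11  ]
board F near [ 0.5056 -0.321   0.11  ]
outl TL [ 0.509 -0.169  0.096]
outl TR [ 0.5066 -0.2267  0.096 ]
outl BL [ 0.5082 -0.1671  0.05  ]
outl BR [ 0.5064 -0.2288  0.05  ]
roof rl [0.6126 0.1931 0.0805]
roof fl [0.6406 0.137  0.0805]
roof fr [0.5707 0.0981 0.0805]
roof rr [0.5452 0.1565 0.0805]
tab rear l [0.562  0.2584 0.094 ]
tab rear r [0.5129 0.2367 0.094 ]
tab front l [0.564  0.2483 0.094 ]
tab front r [0.519  0.2242 0.094 ]
```

Request:
play_rows --rows '[[[0,28.8,-34.6],38,0],[[0,28.8,-34.6],38,0],[[0,28.8,-34.6],38,0],[[0,28.8,-34.6],38,0],[[0,28.8,-34.6],38,0],[[0,28.8,-34.6],38,0]]' --squeeze 30

```text
time: 0.6
ee_pos: [0.2399, -0.314, 0.231]
tcp_rot: [-106.9, 90.0, 139.0]
wrist_force: [1.3, -0.2, 0.7]
opening: 0.0121
```

Run:
```python
from h import *
o=bot.get_obs();print(tool(o),o['q'],o['time'],o['opening'])
```

```text
[[-0.0001  0.9129 -0.4082  0.2399]
 [ 0.0001 -0.4082 -0.9129 -0.314 ]
 [-1.     -0.0001 -0.      0.231 ]
 [ 0.      0.      0.      1.    ]] [-52.6111 -15.9996  -9.2863  96.7215  -0.0017 151.4795] 0.6 0.01213233382697184
```

Request:
play_rows --rows '[[[1,7.5,-7.5],-7,0],[[2,15,-15],-14,0],[[3,22.7,-22.6],-21,0],[[3,22.7,-22.6],-23.1,0],[[3,22.7,-22.6],-23.1,0],[[3,22.7,-22.6],-23.1,0],[[3,22.7,-22.6],-23.1,0],[[3,22.7,-22.6],-23.1,0],[[3,22.7,-22.6],-23.1,0],[[3,22.7,-22.6],-23.1,0],[[3,22.7,-22.6],-23.1,0],[[3,22.7,-22.6],-23.1,0]]'

```text
time: 1.6
ee_pos: [0.5377, -0.2002, 0.2018]
tcp_rot: [18.5, 90.0, -72.2]
wrist_force: [-0.3, -0.3, 1.1]
opening: -0.0004
```

```bash
cat >> h.py <<'E'
def snap(tag):
    o=bot.get_obs(); p,d=bot.camera('wrist')
    cv2.imwrite(f"pics/{tag}.png",p); np.savez(f"pics/{tag}.npz",p=p,d=d,T=tool(o))
    M=tool(o)
    print("t",o['time'],"tcp",o['ee_pos'],"yaw(y)",np.degrees(np.arctan2(M[1,1],M[0,1])),"tilt",M[:2,0],"q",o['q'],"F",o['wrist_force'],"op",o['opening'])
def load(tag):
    z=np.load(f"pics/{tag}.npz"); m=bot.camera_model('wrist'); return z['p'],z['d'],m,z['T']@m['mount'],z['T']
E
python3 - <<'E'
from h import *
snap("w1")
E
```

```text
t 1.6 tcp [ 0.5377 -0.2002  0.2018] yaw(y) -0.637763144683392 tilt [ 0.0001 -0.0002] q [-20.4163   7.7352   9.8017  92.0588  -0.0098 160.2214] F [-0.325  -0.3146  1.1338] op -0.00035447651997947636
```

View pics/w1.png

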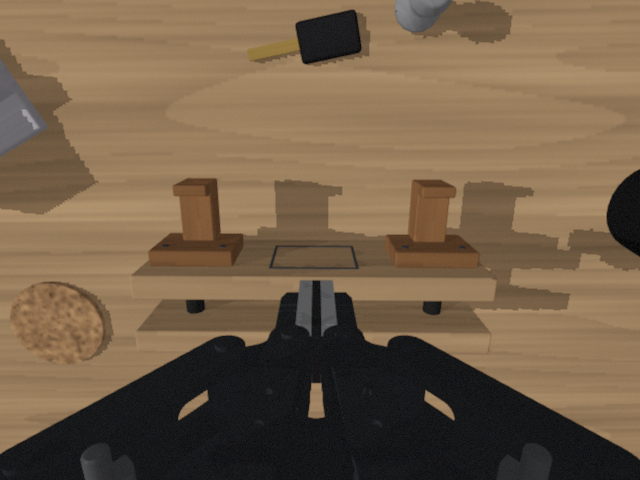

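The wrist view shows the outline at columns 271–357 and rows 245–268. The fixed hooks' plates are at columns 150–242 and 387–477, and the board's front top edge is near row 276. I'll measure from these.

Run:
```python
from h import *
p,d,m,T,_=load("w1")
cv2.imwrite("pics/w1z.png",cv2.resize(p[225:305,120:500],None,fx=2.1,fy=4,interpolation=cv2.INTER_CUBIC))
g=cv2.cvtColor(p,cv2.COLOR_BGR2GRAY).astype(float)
o=g[238:275,260:370]
for v in range(240,274,2): print(v, [int(x) for x in g[v,264:284]], [int(x) for x in g[v,348:366]])
```

```text
240 [82, 82, 80, 81, 83, 82, 82, 81, 79, 82, 81, 80, 81, 81, 80, 80, 84, 85, 83, 85] [90, 90, 90, 92, 91, 89, 89, 91, 91, 88, 89, 91, 91, 90, 91, 91, 90, 90]
242 [78, 80, 82, 80, 78, 80, 80, 77, 80, 79, 80, 79, 81, 80, 79, 78, 79, 81, 82, 80] [88, 87, 88, 93, 90, 92, 88, 88, 88, 90, 88, 90, 90, 88, 86, 90, 87, 88]
244 [81, 81, 82, 83, 80, 80, 81, 83, 83, 81, 81, 82, 82, 83, 80, 81, 81, 79, 81, 80] [86, 90, 88, 89, 89, 90, 87, 90, 88, 90, 86, 90, 89, 88, 90, 90, 90, 89]
246 [83, 86, 86, 84, 87, 85, 85, 85, 84, 84, 83, 61, 42, 41, 51, 53, 54, 53, 52, 52] [58, 57, 56, 53, 63, 82, 89, 89, 91, 90, 89, 91, 90, 90, 89, 89, 90, 91]
248 [79, 81, 80, 82, 79, 79, 81, 79, 80, 80, 65, 47, 34, 63, 78, 79, 80, 81, 78, 77] [85, 87, 76, 53, 37, 71, 85, 91, 91, 90, 92, 90, 89, 92, 90, 89, 92, 88]
250 [81, 83, 82, 81, 81, 82, 83, 83, 83, 77, 52, 39, 52, 76, 81, 82, 82, 83, 84, 82] [89, 90, 87, 64, 40, 51, 76, 85, 85, 87, 83, 88, 90, 90, 89, 88, 87, 90]
252 [84, 83, 83, 82, 82, 82, 84, 85, 83, 66, 40, 40, 65, 79, 85, 81, 82, 81, 83, 81] [89, 89, 89, 76, 52, 41, 58, 79, 81, 85, 80, 80, 82, 82, 85, 83, 85
[... 885 characters left out ...]
 85, 84, 85, 84, 84, 72, 54, 43, 51, 71, 77, 78, 78, 74, 70, 76, 76]
266 [92, 92, 92, 92, 87, 66, 45, 39, 55, 69, 72, 71, 73, 72, 72, 72, 70, 73, 70, 75] [84, 86, 86, 88, 86, 84, 86, 67, 41, 44, 69, 84, 84, 86, 88, 88, 87, 90]
268 [97, 93, 93, 95, 84, 75, 73, 73, 71, 72, 72, 69, 66, 68, 65, 63, 62, 64, 64, 64] [57, 57, 56, 57, 58, 61, 59, 50, 53, 58, 66, 89, 95, 98, 97, 97, 98, 97]
270 [93, 93, 94, 91, 91, 91, 90, 92, 93, 93, 94, 90, 93, 92, 92, 91, 93, 90, 91, 91] [98, 96, 95, 96, 96, 95, 94, 94, 96, 98, 97, 96, 96, 96, 96, 96, 97, 95]
272 [90, 91, 92, 90, 93, 90, 91, 89, 91, 90, 89, 91, 91, 90, 92, 90, 91, 91, 88, 90] [94, 96, 94, 97, 94, 97, 97, 95, 96, 93, 95, 96, 96, 95, 94, 95, 96, 94]
```

View pics/w1z.png

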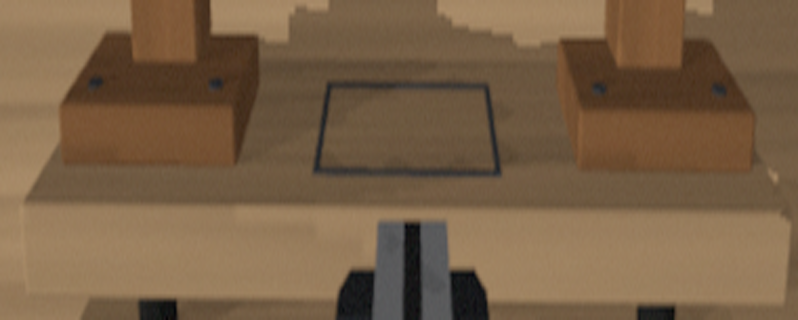

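Run:
```python
from h import *
p,d,m,T,_=load("w1")
def z(c): return (np.array(c)+.5)/[2.1,4]-.5+[120,225]
L=[("oBL",(276.2,246),.05),("oBR",(351.4,246.1),.05),("oTL",(270.2,267.7),.096),("oTR",(356.8,267.9),.096),
("boardFL",z((30,202)),.11),("boardFR",z((783,210)),.11),("hLtopL_f",z((63,104)),.094),("hLtopR_f",z((240,104)),.094),("hRtopL",z((575,109)),.094),("hRtopR",z((752,112)),.094),
]
r={}
for n,uv,h in L: r[n]=plane(m,T,uv,h)[0]; print(n,uv,r[n])
for a,b in (("oBL","oBR"),("oTL","oTR"),("boardFL","boardFR"),("hLtopL_f","hRtopR"),("hLtopR_f","hRtopL")):
    e=r[a]-r[b]; print(a,"mid",(r[a]+r[b])/2,"yaw",-np.degrees(np.arctan2(e[0],e[1])),"len",np.hypot(*e[:2]))
```

```text
oBL (276.2, 246) [ 0.5089 -0.1671  0.05  ]
oBR (351.4, 246.1) [ 0.5082 -0.2291  0.05  ]
oTL (270.2, 267.7) [ 0.5091 -0.1674  0.096 ]
oTR (356.8, 267.9) [ 0.5083 -0.2287  0.096 ]
boardFL [134.0238 275.125 ] [ 0.5105 -0.0775  0.11  ]
boardFR [492.5952 277.125 ] [ 0.5065 -0.3188  0.11  ]
hLtopL_f [149.7381 250.625 ] [ 0.5221 -0.0829  0.094 ]
hLtopR_f [234.0238 250.625 ] [ 0.5215 -0.1422  0.094 ]
hRtopL [393.5476 251.875 ] [ 0.5194 -0.2546  0.094 ]
hRtopR [477.8333 252.625 ] [ 0.5182 -0.3141  0.094 ]
oBL mid [ 0.5086 -0.1981  0.05  ] yaw -0.6724065974551839 len 0.062042481594461255
oTL mid [ 0.5087 -0.1981  0.096 ] yaw -0.7381534958115976 len 0.061358727660089527
boardFL mid [ 0.5085 -0.1982  0.11  ] yaw -0.9442618695384061 len 0.2413902989845867
hLtopL_f mid [ 0.5201 -0.1985  0.094 ] yaw -0.9646916095982961 len 0.23120911544381928
hLtopR_f mid [ 0.5204 -0.1984  0.094 ] yaw -1.0707160860947895 len 0.11238290455553666
```

Request:
play_rows --rows '[[[0,0,-3],-7,0],[[0,0,-7],-14,0],[[0,0,-11],-21,0],[[0,0,-15],-28,0],[[0,0,-19],-35,0],[[0,0,-23],-42,0],[[0,-0.5,-27],-49,0],[[0,-1,-31],-56,0],[[0,-1.5,-35],-63,0],[[0,-2,-39],-70,0],[[0,-2,-43],-77,0],[[0,-2,-46],-84,0]]'

```text
time: 2.65
ee_pos: [0.5226, 0.2623, 0.2023]
tcp_rot: [43.5, 89.9, 37.2]
wrist_force: [1.0, -0.0, -0.9]
opening: 0.0002
```

```bash
cat >> h.py <<'E'
def st(tx=None,ty=None,tz=None,yaw=None):
    o=bot.get_obs();M=tool(o);y=np.degrees(np.arctan2(M[1,1],M[0,1]))
    print("t",o['time'],"tcp",o['ee_pos'],"yaw",y,"q",o['q'],"F",o['wrist_force'],"op",o['opening'])
    if tx is not None:
        D=np.array([tx,ty,tz])-o['ee_pos']; print("shift cm",M[:3,:3].T@D*100,"turn",-( (yaw-y+180)%360-180))
E
python3 - <<'E'
from h import *
st(.523,.281,.2,117)
E
```

```text
t 2.65 tcp [0.5226 0.2623 0.2023] yaw 83.75155365279738 q [ 26.6479   9.1816  11.485   92.2025   0.0188 122.8964] F [ 0.9783 -0.036  -0.937 ] op 0.000159894130644547
shift cm [ 0.2361  1.86   -0.1605] turn -33.248446347202616
```

Request:
play_rows --rows '[[[0,0.5,0],-7,0],[[0,1,0],-14,0],[[0,1.5,0],-21,0],[[0,1.9,-0.1],-28,0],[[0,1.9,-0.1],-33,0],[[0,1.9,-0.1],-33,0]]'

```text
time: 3.15
ee_pos: [0.5244, 0.2787, 0.2021]
tcp_rot: [-0.9, 89.9, 25.7]
wrist_force: [-0.2, 0.2, 0.7]
opening: 0.0001
```

Run:
```python
from h import *
snap("w2")
```

```text
t 3.15 tcp [0.5244 0.2787 0.2021] yaw(y) 116.58436883729715 tilt [0.0008 0.0004] q [27.991  10.5216 12.9798 92.4077 -0.002  91.4067] F [-0.1724  0.2485  0.6611] op 0.00012227483611998297
```

View pics/w2.png

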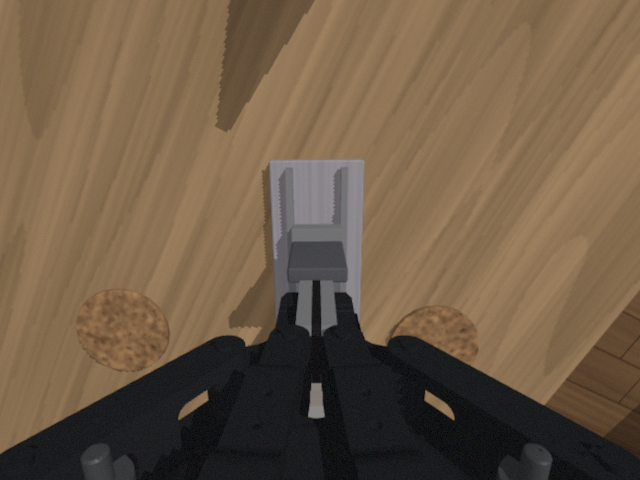

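The wrist view shows the tab's rear face at columns 290–346 and rows 242–270, and the jig's rear edge at row 161, columns 271–363.

Run:
```python
from h import *
p,d,m,T,_=load("w2")
cv2.imwrite("pics/w2z.png",cv2.resize(p[150:300,255:380],None,fx=4,fy=4,interpolation=cv2.INTER_CUBIC))
for uv,h in (((289.5,270),.094),((346,270),.094),((290.5,243),.032),((346,243),.032),((271,161),.02),((363.5,160.5),.02),((278,300),.02),((361,300),.02)): print(uv,plane(m,T,uv,h)[0])
P=cloud(m,T,d);
for v in range(225,286,4): print(v,P[v,305:330].mean(0))
```

```text
(289.5, 270) [0.5232 0.2414 0.094 ]
(346, 270) [0.5594 0.2595 0.094 ]
(290.5, 243) [0.5208 0.2389 0.032 ]
(346, 243) [0.5642 0.2607 0.032 ]
(271, 161) [0.4753 0.294  0.02  ]
(363.5, 160.5) [0.5454 0.3296 0.02  ]
(278, 300) [0.536  0.1776 0.02  ]
(361, 300) [0.6067 0.213  0.02  ]
225 [0.5353 0.2617 0.0234]
229 [0.5358 0.2605 0.0313]
233 [0.5375 0.2574 0.0315]
237 [0.5391 0.254  0.0314]
241 [0.5402 0.2518 0.0349]
245 [0.5402 0.2519 0.0454]
249 [0.5401 0.2518 0.0551]
253 [0.5402 0.2518 0.0641]
257 [0.5401 0.2517 0.0728]
261 [0.5401 0.2517 0.0809]
265 [0.5401 0.2517 0.0886]
269 [0.5407 0.2504 0.0926]
273 [0.542  0.2479 0.0933]
277 [0.5434 0.2451 0.0933]
281 [0.5208 0.2893 0.207 ]
285 [0.5207 0.2894 0.211 ]
```

View pics/w2z.png

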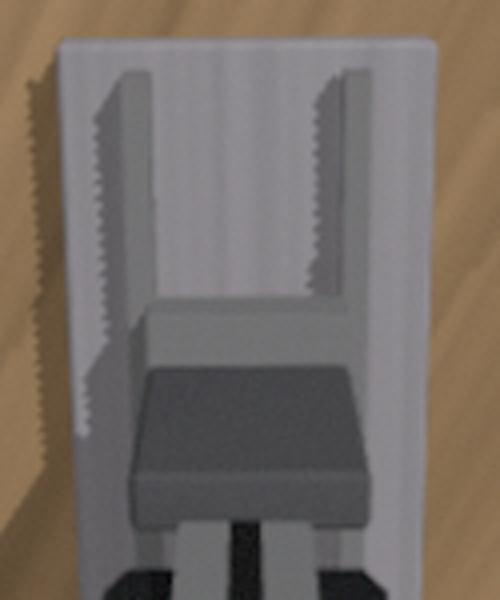

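Request:
play_rows --rows '[[[4,0,0.2],-0.3,0],[[8,0,0.2],-0.3,0],[[12,0,0.2],-0.3,0],[[14,0,0.2],-0.3,0],[[14,-0.8,0.2],-0.3,0],[[14,-1.5,0.2],-0.3,0],[[14,-2,0.2],-0.3,0],[[14,-2.5,0.2],-0.3,0],[[14,-3,0.2],-0.3,0],[[14,-3.5,0.2],-0.3,0],[[14,-4,0.2],-0.3,0],[[14,-4.5,0.2],-0.3,0]]'

```text
time: 4.2
ee_pos: [0.5469, 0.2401, 0.0623]
tcp_rot: [10.9, 89.9, 37.6]
wrist_force: [-1.0, 3.6, 1.7]
opening: -0.0003
```

Run:
```python
from h import *
snap("w3")
p,d,m,T,M=load("w3"); P=cloud(m,T,d)
for v in range(200,300,6): print(v,P[v,295:300].mean(0),P[v,335:340].mean(0))
```

```text
t 4.2 tcp [0.5469 0.2401 0.0623] yaw(y) 116.71757619950894 tilt [0.0014 0.0011] q [23.6883 11.3613 -1.5005 77.04    0.0243 86.9707] F [-0.9749  3.5803  1.6578] op -0.0003402272703993972
200 [0.5251 0.264  0.011 ] [0.5438 0.2734 0.0108]
206 [0.5264 0.2612 0.0115] [0.5452 0.2707 0.0115]
212 [0.5279 0.2583 0.0113] [0.5467 0.2678 0.0113]
218 [0.5293 0.2554 0.0116] [0.5483 0.2647 0.0107]
224 [0.5307 0.2525 0.0117] [0.5498 0.2618 0.011 ]
230 [0.5322 0.2493 0.0111] [0.5512 0.2591 0.0118]
236 [0.5337 0.2462 0.011 ] [0.5529 0.256  0.0113]
242 [0.5352 0.2433 0.0114] [0.5544 0.2531 0.0116]
248 [0.5367 0.2402 0.0115] [0.5561 0.2498 0.011 ]
254 [0.5382 0.237  0.0113] [0.5576 0.247  0.0117]
260 [0.5397 0.2339 0.0114] [0.5579 0.2457 0.0173]
266 [0.5393 0.2362 0.0252] [0.5576 0.2454 0.0253]
272 [0.5399 0.2357 0.0314] [0.5577 0.2446 0.0311]
278 [0.5413 0.2327 0.0311] [0.5591 0.2418 0.0314]
284 [0.5414 0.2332 0.039 ] [0.5606 0.2389 0.0313]
290 [0.541  0.235  0.0489] [0.5623 0.2358 0.0309]
296 [0.5377 0.2448 0.0748] [0.552  0.2505 0.0722]
```

View pics/w3.png

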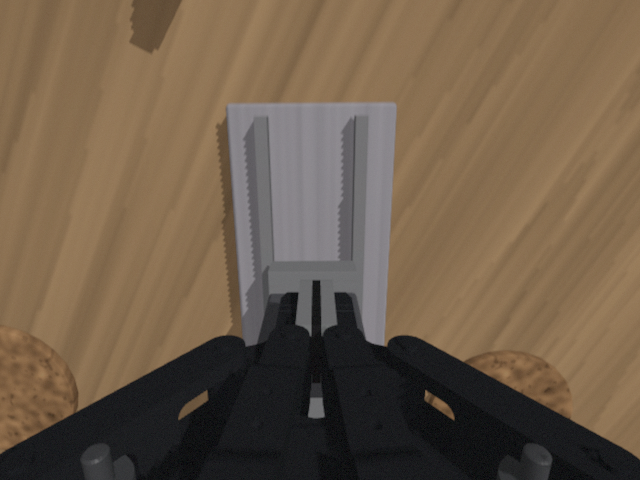

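Request:
play_rows --rows '[[[0,-0.4,0],0,0],[[0,-0.8,0],0,0],[[0,-1.2,0],0,0],[[0,-1.6,0],0,0],[[0,-2.0,0],0,0],[[0,-2.4,0],0,0],[[0,-2.8,0],0,0],[[0,-3.2,0],0,0],[[0,-3.5,0],0,0],[[0,-3.7,0],0,0],[[0,-3.9,0],0,0],[[0,-3.9,0],0,0]]'

```text
time: 5.25
ee_pos: [0.5642, 0.205, 0.0615]
tcp_rot: [24.6, 90.0, 51.3]
wrist_force: [0.1, 5.8, 2.5]
opening: -0.0
```

Run:
```python
from h import *
st()
```

```text
t 5.25 tcp [0.5642 0.205  0.0615] yaw 116.70450052989314 q [19.9627 11.848  -1.0248 77.0973  0.0182 83.2582] F [0.0503 5.7905 2.4876] op -5.345293812857428e-06
```

Force along the axis is about 5.1 N, so the slide is near its end. I'll creep forward until the stop's stiffness shows.

Request:
play_rows --rows '[[[0,-0.1,0],0,0],[[0,-0.2,0],0,0],[[0,-0.2,0],0,0]]'

```text
time: 5.5
ee_pos: [0.5649, 0.2036, 0.0614]
tcp_rot: [52.2, 90.0, 78.9]
wrist_force: [0.1, 6.4, 2.5]
opening: -0.0002
```

Request:
play_rows --rows '[[[0,-0.1,0],0,0],[[0,-0.2,0],0,0],[[0,-0.2,0],0,0]]'

```text
time: 5.75
ee_pos: [0.5649, 0.2034, 0.0615]
tcp_rot: [83.3, 89.8, 110.1]
wrist_force: [-3.2, 15.0, 2.9]
opening: 0.0
```

Request:
play_rows --rows '[[[0,2,0],0,0],[[0,5,0],0,0],[[0,7.5,0],0,0],[[-3,7.5,0],0,0],[[-7,7.5,0],0,0],[[-11,7.5,0],0,0],[[-13.9,7,0],0,0],[[-13.9,3.5,0],0,3],[[-13.9,-0.5,0],0,6],[[-13.9,-4.5,0],0,6],[[-13.9,-8.5,0],0,6],[[-13.9,-12.5,0],0,6]]'

```text
time: 6.75
ee_pos: [0.622, 0.0873, 0.1999]
tcp_rot: [-150.0, 89.9, -123.3]
wrist_force: [0.1, 0.9, -0.1]
opening: 0.0593
```

Request:
play_rows --rows '[[[0,-0.8,0],-0.2,6],[[0,-0.8,0],-0.2,6]]'

```text
time: 6.92
ee_pos: [0.6259, 0.0792, 0.1992]
tcp_rot: [-165.6, 89.9, -139.0]
wrist_force: [0.6, 0.8, -0.1]
opening: 0.0604
```

Run:
```python
from h import *
snap("w4")
```

```text
t 6.9167 tcp [0.6259 0.0792 0.1992] yaw(y) 116.66936312807816 tilt [-0.002  -0.0017] q [ 7.2495 16.0045 19.1657 93.2848 -0.0827 70.5803] F [ 0.5662  0.8136 -0.0813] op 0.06035449527983652
```

View pics/w4.png

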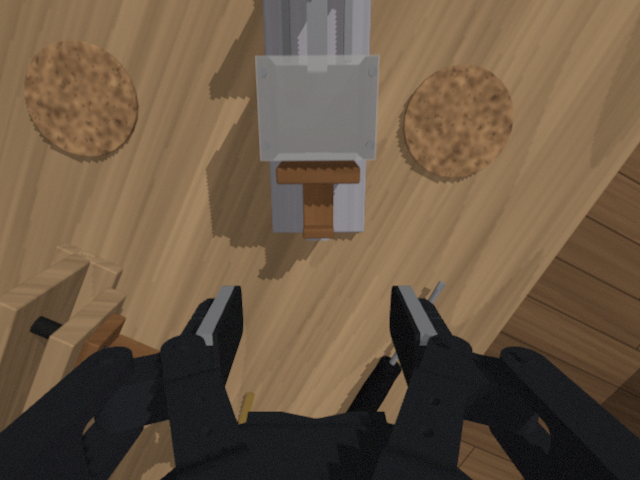

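The hook is out. Its back plate is at columns 277–359 and rows 161–183, the arm at columns 303–334, and the lip ends near row 238.

Run:
```python
from h import *
p,d,m,T,M=load("w4"); P=cloud(m,T,d)
cv2.imwrite("pics/w4z.png",cv2.resize(p[150:250,265:370],None,fx=5.5,fy=5.5,interpolation=cv2.INTER_CUBIC))
J=np.array([[.452,-.892],[.892,.452]])
for v in range(156,245,4): print(v,P[v,310:326].mean(0), J@(P[v,310:326].mean(0)[:2]-M[:2,3])*1000)
hsv=cv2.cvtColor(p,cv2.COLOR_BGR2HSV)
Z=P[...,2]
# plate top
mk=(Z>.068)&(Z<.078)&(np.abs(P[...,0]-.61)<.06)&(np.abs(P[...,1]-.1)<.06)&(np.arange(480)[:,None]>158)&(np.arange(480)[:,None]<200)
Q=P[mk]; r=cv2.minAreaRect((Q[:,:2]*1000).astype(np.float32));print("plate top",r,len(Q),np.median(Q[:,2]))
mk=(Z>.045)&(Z<.057)&(np.arange(480)[:,None]>186)&(np.arange(480)[:,None]<226)&(np.abs(np.arange(640)[None]-318)<30)
Q=P[mk]; r=cv2.minAreaRect((Q[:,:2]*1000).astype(np.float32));print("arm top",r,len(Q),np.median(Q[:,2]),Q.mean(0),"rel J",J@(Q.mean(0)[:2]-M[:2,3])*1000)
mk=(Z>.059)&(Z<.068)&(np.arange(480)[:,None]>222)&(np.arange(480)[:,None]<245)&(np.abs(np.arange(640)[None]-318)<30)
Q=P[mk]; r=cv2.minAreaRect((Q[:,:2]*1000).astype(np.float32));print("lip top",r,len(Q),np.median(Q[:,2]),Q.mean(0),"rel J",J@(Q.mean(0)[:2]-M[:2,3])*1000)
```

```text
156 [0.6066 0.1216 0.0797] [-46.5046   1.9099]
160 [0.6078 0.1191 0.0797] [-43.8056   1.9078]
164 [0.6105 0.114  0.056 ] [-38.0131   1.918 ]
168 [0.6107 0.1135 0.0732] [-37.4313   1.9029]
172 [0.612  0.1109 0.0733] [-34.6113   1.9008]
176 [0.6133 0.1084 0.0733] [-31.7662   1.8984]
180 [0.6145 0.1059 0.0735] [-28.9351   1.8946]
184 [0.6177 0.0997 0.0515] [-22.0551   1.9085]
188 [0.6191 0.0969 0.0511] [-18.8464   1.9057]
192 [0.6205 0.0941 0.0512] [-15.6949   1.902 ]
196 [0.622  0.0912 0.0511] [-12.514    1.8985]
200 [0.6234 0.0885 0.0516] [-9.4168  1.8919]
204 [0.6249 0.0855 0.051 ] [-6.0644  1.8892]
208 [0.6263 0.0826 0.0513] [-2.8835  1.8894]
212 [0.6278 0.0797 0.0512] [0.3906 1.8843]
216 [0.6292 0.0768 0.0514] [3.6273 1.8781]
220 [0.6307 0.0739 0.0513] [6.9484 1.8755]
224 [0.6323 0.0708 0.0511] [10.3247  1.8728]
228 [0.6326 0.0702 0.0598] [11.0071  1.8617]
232 [0.6337 0.068  0.0622] [13.5151  1.8581]
236 [0.6352 0.065  0.062 ] [16.8381  1.8518]
240 [0.6433 0.0494 0.0199] [34.4694  2.0183]
244 [ 0.6482  0.0394 -0.0009] [45.5848  1.8837]
plate top ((613.0460205078125, 108.94544982910156), (59.710968017578125, 11.773320198059082), 26.898611068725586) 1424 0.07318465265259044
arm top ((625.4298706054688, 83.75565338134766), (23.54422378540039, 31.449539184570312), 27.49587631225586) 1174 0.051205147362229475 [0.6255 0.084  0.0512] rel J [-4.5197  1.7914]
lip top ((634.26708984375, 66.81621551513672), (22.60060691833496, 8.676664352416992), 26.85814666748047) 324 0.06211631320781694 [0.6341 0.0672 0.062 ] rel J [14.4252  1.8549]
```

View pics/w4z.png

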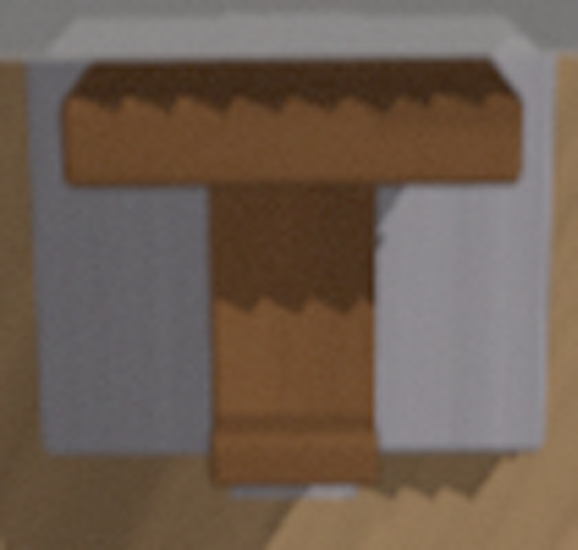

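Request:
play_rows --rows '[[[0,0.4,0.2],-0.1,6],[[4,0.4,0.2],-0.1,6],[[8,0.4,0.2],-0.1,6],[[12,0.4,0.2],-0.1,6],[[14,0.4,0.2],-0.1,6],[[15,0.4,0.2],-0.1,6],[[15,0.4,0.2],-0.1,6],[[15,0.4,0.2],-0.1,6]]'

```text
time: 7.63
ee_pos: [0.6254, 0.0884, 0.0516]
tcp_rot: [-22.4, 89.9, 4.7]
wrist_force: [0.3, -0.0, 0.7]
opening: 0.0601
```

Run:
```python
from h import *
st(0.6257,0.0840,.0247,116.8)
snap("w5")
```

```text
t 7.6333 tcp [0.6254 0.0884 0.0516] yaw 117.08813679294639 q [ 8.0451 16.2803  3.1881 76.8577 -0.003  70.957 ] F [ 0.2676 -0.0343  0.7014] op 0.06006778403904108
shift cm [ 2.6899 -0.4021 -0.1772] turn 0.28813679294637495
t 7.6333 tcp [0.6254 0.0884 0.0516] yaw(y) 117.08813679294639 tilt [0.0009 0.0001] q [ 8.0451 16.2803  3.1881 76.8577 -0.003  70.957 ] F [ 0.2676 -0.0343  0.7014] op 0.06006778403904108
```

View pics/w5.png

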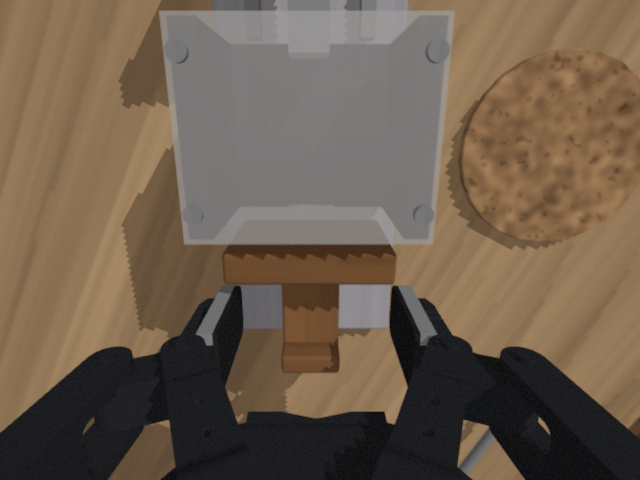

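```bash
cat >> h.py <<'E'
def hookfit(tag,zb,rows,cols):
    """plate top (zb+.044) & lip top (zb+.034) centres in world and tool frames"""
    p,d,m,T,M=load(tag); P=cloud(m,T,d); Z=P[...,2]
    r0,r1=rows;c0,c1=cols
    W=np.zeros(Z.shape,bool);W[r0:r1,c0:c1]=1
    hsv=cv2.cvtColor(p,cv2.COLOR_BGR2HSV); W&=(hsv[...,1]>90)
    out=[]
    for nm,h in (("plate",.044),("lip",.034),("arm",.022)):
        mk=W&(np.abs(Z-(zb+h-.0008))<.004)
        mk=cv2.morphologyEx(mk.astype(np.uint8),cv2.MORPH_OPEN,np.ones((3,3)))>0
        Q=P[mk]
        if len(Q)<10: print(nm,"few",len(Q)); continue
        r=cv2.minAreaRect((Q[:,:2]*1000).astype(np.float32))
        c=np.array([r[0][0]/1000,r[0][1]/1000,np.median(Q[:,2])]); t=M[:3,:3].T@(c-M[:3,3])
        v,u=np.nonzero(mk)
        print(nm,"world",c,"tool mm",t*1000,"size",r[1],"ang",r[2],"n",len(Q),"rows",v.min(),v.max(),"cols",u.min(),u.max())
        out.append((c,t))
    return out
E
python3 - <<'E'
from h import *
hookfit("w5",.03,(248,375),(220,400))
st()
E
```

```text
plate world [0.6131 0.1086 0.0732] tool mm [-21.6256  23.615   -1.7556] size (60.228660583496094, 12.745255470275879) ang 27.058130264282227 n 5957 rows 248 283 cols 222 394
lip world [0.6346 0.0671 0.0621] tool mm [-10.5087 -23.1006  -1.5514] size (23.60457992553711, 8.837431907653809) ang 27.105588912963867 n 1118 rows 351 371 cols 281 338
arm world [0.6268 0.082  0.0514] tool mm [ 0.2227 -6.3262 -1.6932] size (24.046798706054688, 28.556392669677734) ang 27.17715835571289 n 3388 rows 284 346 cols 282 338
t 7.6833 tcp [0.6261 0.0882 0.0526] yaw 117.07008649696307 q [ 8.0217 16.2499  3.2581 76.8581 -0.0032 70.9515] F [-0.0029 -0.7306  0.7427] op 0.059879228480715696
```

Request:
play_rows --rows '[[[0,-0.4,-0.2],0,6],[[1.5,-0.4,-0.2],0,6],[[2.5,-0.4,-0.2],0,6],[[2.7,-0.4,-0.2],0,6],[[2.7,-0.4,-0.2],0,6],[[2.7,-0.4,-0.2],0,3],[[2.7,-0.4,-0.2],0,1.8],[[2.7,-0.4,-0.2],0,1.8],[[2.7,-0.4,-0.2],0,1.8],[[2.7,-0.4,-0.2],0,1.8],[[2.7,-0.4,-0.2],0,1.8]]' --squeeze 50

```text
time: 8.6
ee_pos: [0.6259, 0.0829, 0.0243]
tcp_rot: [-19.3, 89.9, 7.7]
wrist_force: [-1.1, -0.1, 5.7]
opening: 0.0232
```

Run:
```python
from h import *
st()
snap("w6")
hookfit("w6",.03,(240,375),(220,400))
```

```text
t 8.6 tcp [0.6259 0.0829 0.0243] yaw 117.01342239830322 q [ 7.547  16.8953  0.8857 73.9095  0.0002 70.5336] F [-1.123  -0.1417  5.7418] op 0.023196482618514567
t 8.6 tcp [0.6259 0.0829 0.0243] yaw(y) 117.01342239830322 tilt [0.0014 0.0002] q [ 7.547  16.8953  0.8857 73.9095  0.0002 70.5336] F [-1.123  -0.1417  5.7418] op 0.023196482618514567
plate world [0.612  0.1082 0.0732] tool mm [-48.9703  28.749   -0.7883] size (49.728065490722656, 12.972939491271973) ang 27.479581832885742 n 7849 rows 265 309 cols 220 399
lip few 0
arm world [0.6278 0.081  0.0514] tool mm [-27.1001  -2.6138   0.9031] size (23.708871841430664, 27.834312438964844) ang 27.110641479492188 n 4341 rows 310 374 cols 282 350
```

View pics/w6.png

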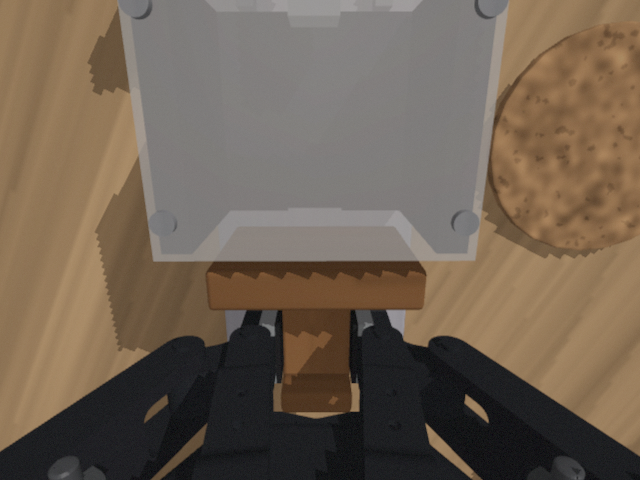

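Request:
play_rows --rows '[[[-0.5,0,0],0,1.8],[[-1.5,0,0],0,1.8],[[-3.5,0,0],0,1.8],[[-6.5,0,0],0,1.8],[[-10,0,0],0,1.8],[[-12,0,0],0,1.8],[[-13,0,0],0,1.8],[[-13,0,0],0,1.8],[[-13,0,0],0,1.8]]'

```text
time: 9.4
ee_pos: [0.6253, 0.0828, 0.1528]
tcp_rot: [157.8, 90.0, -175.2]
wrist_force: [-0.2, -0.0, -1.5]
opening: 0.0235
```

Run:
```python
from h import *
print("before");hookfit("w6",.03,(240,420),(195,440))
st()
snap("w7")
print("after");o=bot.get_obs();hookfit("w7",.16,(240,420),(195,440))
p,d,m,T,M=load("w6");P=cloud(m,T,d);p2,d2,m,T2,M2=load("w7");P2=cloud(m,T2,d2)
for (PP,MM) in ((P,M),(P2,M2)):
  for v in (285,295,303,320,340,360): print(v,((PP[v,300:330].mean(0)-MM[:3,3])@MM[:3,:3]*1000), ((PP[v,222:245].mean(0)-MM[:3,3])@MM[:3,:3]*1000) , ((PP[v,390:412].mean(0)-MM[:3,3])@MM[:3,:3]*1000))
```

```text
before
plate world [0.6136 0.109  0.0732] tool mm [-48.964   28.7625   0.9381] size (59.9051628112793, 12.972926139831543) ang 27.4794864654541 n 9477 rows 265 309 cols 205 425
lip world [0.635  0.0672 0.0621] tool mm [-37.8467 -18.1883   1.0876] size (23.839662551879883, 9.838031768798828) ang 28.123144149780273 n 1631 rows 387 411 cols 281 351
arm world [0.6278 0.081  0.0514] tool mm [-27.1355  -2.6145   0.904 ] size (23.708803176879883, 27.834331512451172) ang 27.11057472229004 n 4596 rows 310 379 cols 282 350
t 9.4 tcp [0.6253 0.0828 0.1528] yaw 117.01094235316157 q [ 7.5467 15.3457 13.2342 87.9131  0.0012 70.5357] F [-0.1599 -0.0047 -1.4605] op 0.02350300001942311
t 9.4 tcp [0.6253 0.0828 0.1528] yaw(y) 117.01094235316157 tilt [-0.0004 -0.    ] q [ 7.5467 15.3457 13.2342 87.9131  0.0012 70.5357] F [-0.1599 -0.0047 -1.4605] op 0.02350300001942311
after
plate world [0.6131 0.1088 0.2017] tool mm [-48.9588  28.6322   0.8707] size (60.01079177856445, 12.785325050354004) ang 27.3994140625 n 9025 rows 267 309 cols 205 425
lip world [0.6234 0.0889 0.1914] tool mm [-38.5718   6.2286   1
[... 672 characters left out ...]
6] [-28.4099  -0.3846 -28.0718] [-20.5024  -5.5176  32.9426]
360 [-27.2365  -9.2993   0.5915] [-55.548   11.397  -21.1604] [-54.6133  10.7835  24.0431]
285 [-49.3022  30.4814   0.6837] [-48.9882  30.3002 -21.3166] [-49.0931  30.4145  23.8688]
295 [-48.9831  27.345    0.6874] [-49.2101  27.4288 -21.452 ] [-49.3067  27.5434  24.0136]
303 [-49.0589  24.9612   0.6858] [-49.187   24.9974 -21.6102] [-49.1942  25.0679  24.2067]
320 [-27.2022   6.7587   0.5988] [129.8795 -86.3516 -67.0401] [ 153.5068 -100.1291   75.8722]
340 [-27.0383  -1.2474   0.5957] [  5.4713 -22.7916 -37.4915] [ 21.7249 -33.4081  44.8209]
360 [-26.958   -9.5032   0.5998] [-55.4384  11.3167 -21.1883] [-54.77    10.8981  24.0049]
```

View pics/w7.png

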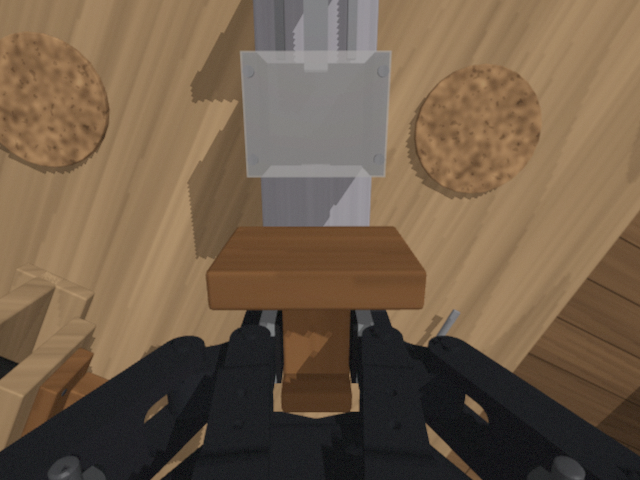

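Run:
```python
from h import *
np.set_printoptions(precision=6,suppress=True)
m=bot.camera_model('wrist');print(m)
p,d,m,T,M=load("w7");P=cloud(m,T,d)
print(d[303,300:330].mean(), M, np.linalg.inv(M)@np.r_[P[303,315],1], m['mount']@np.r_[(315-m['cx'])/m['fx']*d[303,315],(303-m['cy'])/m['fy']*d[303,315],d[303,315],1])
```

```text
{'fx': 377.666256752404, 'fy': 377.666256752404, 'cx': 315.8959385414222, 'cy': 228.9558707157209, 'mount': array([[ 0.000573, -0.293648,  0.955913, -0.141988],
       [ 0.001148, -0.955913, -0.293649,  0.074725],
       [ 0.999999,  0.001266, -0.00021 ,  0.001064],
       [ 0.      ,  0.      ,  0.      ,  1.      ]])}
0.10344542 [[-0.000428 -0.454161  0.89092   0.625305]
 [-0.000036  0.89092   0.454161  0.082847]
 [-1.        0.000162 -0.000397  0.152783]
 [ 0.        0.        0.        1.      ]] [-0.049083  0.024974  0.000823  1.      ] [-0.049083  0.024974  0.000823  1.      ]
```

```bash
for i in 1 2 3; do python3 - <<'E'
from h import *
np.set_printoptions(precision=5,suppress=True)
for k in range(2): print(bot.camera_model('wrist')['mount'][:3,3],bot.camera_model('top')['origin'])
E
done
```

```text
[-0.14199  0.07473  0.00106] [ 0.2648  -0.00446  1.94866]
[-0.14199  0.07473  0.00106] [ 0.2648  -0.00446  1.94866]
[-0.14199  0.07473  0.00106] [ 0.2648  -0.00446  1.94866]
[-0.14199  0.07473  0.00106] [ 0.2648  -0.00446  1.94866]
[-0.14199  0.07473  0.00106] [ 0.2648  -0.00446  1.94866]
[-0.14199  0.07473  0.00106] [ 0.2648  -0.00446  1.94866]
```

Request:
play_rows --rows '[[[0,-1,-1],-5,1.8],[[0,-4,-3],-12,1.8],[[0,-7,-5.5],-19,1.8],[[0,-10,-8],-26,1.8],[[0,-13,-10],-33,1.8],[[0,-16,-12.5],-40,1.8],[[0,-19,-15],-47,1.8],[[0,-21.5,-17],-54,1.8],[[0,-22.7,-17.5],-60,1.8],[[0,-22.7,-17.5],-62,1.8],[[0,-22.7,-17.5],-62,1.8],[[0,-22.7,-17.5],-62,1.8]]'

```text
time: 10.45
ee_pos: [0.5719, -0.1987, 0.1516]
tcp_rot: [69.5, 89.8, 158.4]
wrist_force: [0.1, 0.5, -0.8]
opening: 0.0233
```

Request:
play_rows --rows '[[[0,0,0],0,1.8],[[0,0,0],0,1.8],[[0,0,0],0,1.8]]'

```text
time: 10.7
ee_pos: [0.5726, -0.1982, 0.1531]
tcp_rot: [65.3, 90.0, 154.3]
wrist_force: [0.4, -0.2, -0.4]
opening: 0.0231
```

Run:
```python
from h import *
st(0.5726,-0.1992,.153,179.05)
snap("w8")
print(bot.camera_model('wrist')['mount'])
```

```text
t 10.7 tcp [ 0.5726 -0.1982  0.1531] yaw 179.02780585268147 q [-19.0928  11.8377   9.1002  87.283    0.0024 -18.1207] F [ 0.4031 -0.1581 -0.3767] op 0.023146178016136425
shift cm [ 0.0147  0.0011 -0.1003] turn -0.022194147318543855
t 10.7 tcp [ 0.5726 -0.1982  0.1531] yaw(y) 179.02780585268147 tilt [-0.0003  0.0002] q [-19.0928  11.8377   9.1002  87.283    0.0024 -18.1207] F [ 0.4031 -0.1581 -0.3767] op 0.023146178016136425
[[ 0.0008 -0.2929  0.9561 -0.142 ]
 [ 0.0011 -0.9561 -0.2929  0.0738]
 [ 1.      0.0013 -0.0004  0.0005]
 [ 0.      0.      0.      1.    ]]
```

View pics/w8.png

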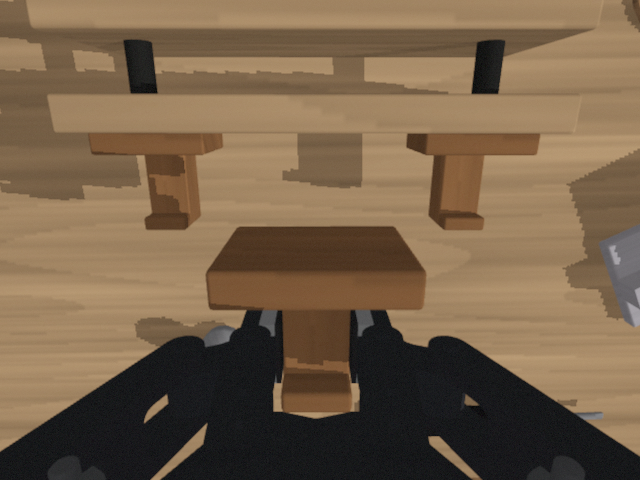

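The wrist view shows the held hook's plate at columns 208–424, between the fixed hooks' arms at columns 147–200 and 431–483. The board spans columns 54–579. I'll measure the centring more closely.

Run:
```python
from h import *
p,d,m,T,M=load("w8")
a=p[85:240,40:600]
cv2.imwrite("pics/w8z.png",cv2.resize(p[85:235,80:235],None,fx=4,fy=4,interpolation=cv2.INTER_CUBIC))
cv2.imwrite("pics/w8y.png",cv2.resize(p[85:235,400:555],None,fx=4,fy=4,interpolation=cv2.INTER_CUBIC))
hsv=cv2.cvtColor(p,cv2.COLOR_BGR2HSV); 
# column edges by gradient on selected rows
g=cv2.cvtColor(p,cv2.COLOR_BGR2GRAY).astype(float)
def edges(r0,r1,c0,c1,k=3):
    s=p[r0:r1,c0:c1].astype(float).mean(0); gr=np.abs(np.diff(cv2.GaussianBlur(s,(1,3),0) if 0 else s,axis=0)).sum(1)
    idx=np.argsort(-gr)[:k]; return sorted([(int(i+c0),int(gr[i])) for i in idx])
for nm,b in (("board L",(105,125,40,70)),("board R",(105,125,565,595)),("LhookPlate outer",(140,148,80,100)),("RhookPlate outer",(140,148,525,550)),("Lplate inner",(140,148,195,230)),("Rplate inner",(140,148,400,440)),("Lip L",(222,226,140,210)),("Lip R",(222,226,420,495)),("held plate L",(275,295,200,220)),("held plate R",(275,295,415,435)),("held lip L",(385,395,275,290)),("held lip R",(385,395,345,358))):
    print(nm,edges(*b))
P=cloud(m,T,d); print([ (v,np.round((P[v,60:100].mean(0)),4),np.round(P[v,540:575].mean(0),4)) for v in (110,120,128)])
```

```text
board L [(49, 24), (50, 28), (51, 25)]
board R [(577, 10), (578, 9), (579, 7)]
LhookPlate outer [(88, 26), (89, 15), (90, 14)]
RhookPlate outer [(537, 44), (538, 72), (539, 26)]
Lplate inner [(203, 28), (221, 43), (222, 64)]
Rplate inner [(405, 94), (406, 123), (426, 39)]
Lip L [(144, 102), (145, 68), (187, 69)]
Lip R [(436, 47), (437, 50), (483, 54)]
held plate L [(205, 76), (206, 82), (208, 22)]
held plate R [(424, 45), (425, 47), (426, 18)]
held lip L [(280, 82), (281, 113), (282, 35)]
held lip R [(349, 38), (350, 99), (351, 56)]
[(110, array([ 0.4956, -0.3075,  0.1095]), array([ 0.4991, -0.0834,  0.1092])), (120, array([ 0.5001, -0.3084,  0.1095]), array([ 0.5037, -0.0827,  0.1093])), (128, array([ 0.5037, -0.3092,  0.1093]), array([ 0.5073, -0.082 ,  0.1092]))]
```

View pics/w8z.png

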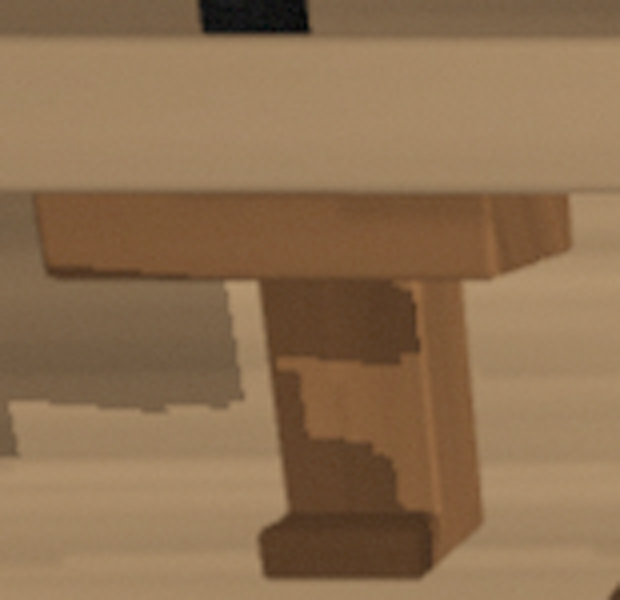

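View pics/w8y.png

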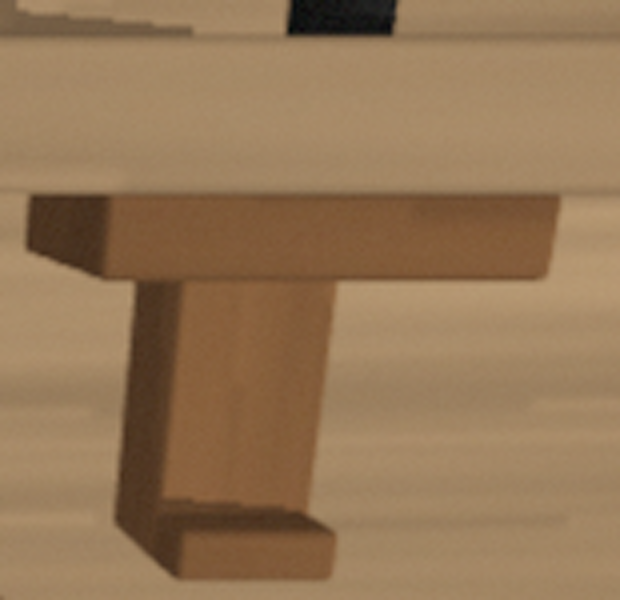

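Request:
play_rows --rows '[[[2,0,-0.1],0,1.8],[[5,0,-0.1],0,1.8],[[8,0,-0.1],0,1.8],[[10,0,-0.1],0,1.8],[[10.8,0,-0.1],0,1.8],[[10.8,0,-0.1],0,1.8],[[10.8,0,-0.1],0,1.8],[[10.8,0,-0.1],0,1.8]]'

```text
time: 11.42
ee_pos: [0.5735, -0.2001, 0.0474]
tcp_rot: [-108.6, 89.8, -19.6]
wrist_force: [-0.7, -1.1, 0.0]
opening: 0.0234
```

Run:
```python
from h import *
st()
snap("w9")
st()
```

```text
t 11.4167 tcp [ 0.5735 -0.2001  0.0474] yaw 179.01481807464233 q [-19.2341  13.0117  -1.2311  75.6062  -0.0009 -18.2488] F [-0.6522 -1.1095  0.047 ] op 0.023373096502020126
t 11.4167 tcp [ 0.5735 -0.2001  0.0474] yaw(y) 179.01481807464233 tilt [ 0.0025 -0.0009] q [-19.2341  13.0117  -1.2311  75.6062  -0.0009 -18.2488] F [-0.6522 -1.1095  0.047 ] op 0.023373096502020126
t 11.4667 tcp [ 0.5736 -0.2001  0.0474] yaw 179.01523185086046 q [-19.2365  13.0063  -1.2324  75.598    0.0018 -18.2516] F [ 0.1808 -0.4109  0.0601] op 0.023677326488593047
```

View pics/w9.png

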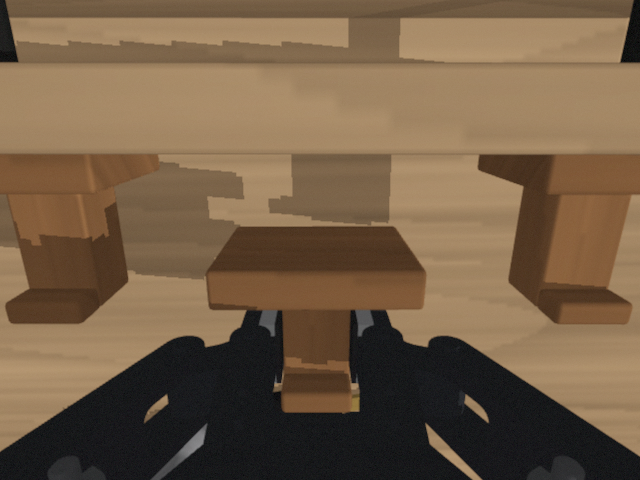

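```bash
cat >> h.py <<'E'
def zcheck(tag):
    p,d,m,T,M=load(tag);P=cloud(m,T,d)
    t=lambda A:(A.reshape(-1,3)-M[:3,3])@M[:3,:3]*1000
    for nm,(r0,r1,c0,c1) in (("held plate top",(280,300,225,405)),("fix L plate top",(165,185,5,75)),("fix R plate top",(165,185,560,630)),("board top",(80,140,100,540))):
        A=P[r0:r1,c0:c1]; print(nm,"median world",np.round(np.median(A.reshape(-1,3),0),4),"tool",np.round(np.median(t(A),0),2), "std z",A[...,2].std().round(5))
E
python3 - <<'E'
from h import *
zcheck("w9")
p,d,m,T,M=load("w9")
cv2.imwrite("pics/w9z.png",cv2.resize(p[145:330,0:165],None,fx=3.2,fy=3.2,interpolation=cv2.INTER_CUBIC))
cv2.imwrite("pics/w9y.png",cv2.resize(p[145:330,475:640],None,fx=3.2,fy=3.2,interpolation=cv2.INTER_CUBIC))
E
```

```text
held plate top median world [ 0.5452 -0.1994  0.0964] tool [-49.08  28.25   0.2 ] std z 0.00757
fix L plate top median world [ 0.5134 -0.2689  0.0934] tool [-46.13  58.87 -69.88] std z 0.00809
fix R plate top median world [ 0.5156 -0.1279  0.0933] tool [-46.17  59.04  71.18] std z 0.00725
board top median world [ 0.4989 -0.1978  0.1094] tool [-62.19  74.49   1.  ] std z 0.00497
```

View pics/w9z.png

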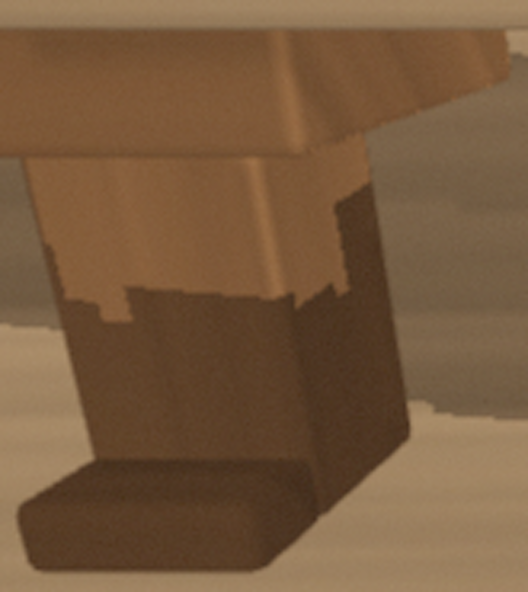

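View pics/w9y.png

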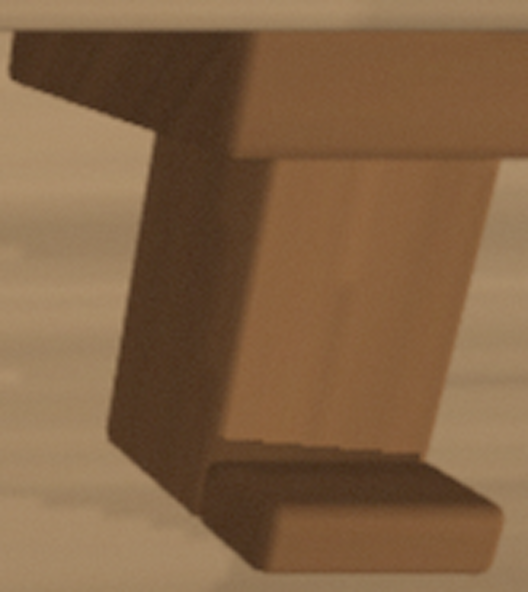

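Request:
play_rows --rows '[[[0.15,0,0.1],0,1.8],[[0.3,0.5,0.1],0,1.8],[[0.3,1,0.1],0,1.8],[[0.3,1.5,0.1],0,1.8],[[0.3,1.9,0.1],0,1.8],[[0.3,2.1,0.1],0,1.8],[[0.3,2.2,0.1],0,1.8],[[0.3,2.2,0.1],0,1.8],[[0.3,2.2,0.1],0,1.8],[[0.3,2.2,0.1],0,1.8]]'

```text
time: 12.3
ee_pos: [0.5507, -0.1985, 0.0424]
tcp_rot: [-110.7, 90.0, -21.7]
wrist_force: [0.6, 0.0, -0.4]
opening: 0.0229
```

Run:
```python
from h import *
st()
snap("w10")
st()
```

```text
t 12.3 tcp [ 0.5507 -0.1985  0.0424] yaw 179.0120076155159 q [-19.8242  10.3249  -4.9195  74.7473  -0.0003 -18.8362] F [ 0.565   0.0184 -0.4028] op 0.02288840129141728
t 12.3 tcp [ 0.5507 -0.1985  0.0424] yaw(y) 179.0120076155159 tilt [ 0.0001 -0.0001] q [-19.8242  10.3249  -4.9195  74.7473  -0.0003 -18.8362] F [ 0.565   0.0184 -0.4028] op 0.02288840129141728
t 12.35 tcp [ 0.5507 -0.1985  0.0424] yaw 179.01569565475265 q [-19.8199  10.3285  -4.9193  74.7494   0.0029 -18.8356] F [ 0.2291 -0.0411 -0.5418] op 0.023062425539245663
```

View pics/w10.png

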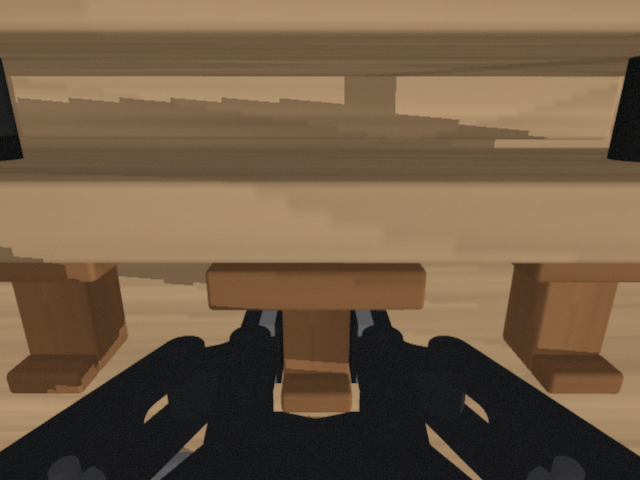

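Run:
```python
from h import *
p,d,m,T,M=load("w10");P=cloud(m,T,d)
t=lambda A:np.median((A.reshape(-1,3)-M[:3,3])@M[:3,:3]*1000,0)
for nm,(r0,r1,c0,c1) in (("held",(275,300,225,405)),("L",(268,274,5,85)),("R",(268,274,545,635)),("board",(190,255,20,620)),("L lip",(366,384,25,80)),("R lip",(366,384,555,605)),("held lip",(380,402,290,345)),("L arm",(300,350,40,80)),("R arm",(300,350,550,595)),("held arm",(320,350,295,335))):
    print(nm,t(P[r0:r1,c0:c1]),np.median(P[r0:r1,c0:c1].reshape(-1,3),0))
for v in range(258,284,2): print(v,t(P[v,50:52]),t(P[v,240:390]),t(P[v,580:600]))
cv2.imwrite("pics/w10z.png",cv2.resize(p[250:400,0:640],None,fx=1.25,fy=3,interpolation=cv2.INTER_CUBIC))
cv2.imwrite("pics/w10y.png",np.hstack([cv2.resize(p[255:400,0:130],None,fx=3,fy=3,interpolation=cv2.INTER_CUBIC),cv2.resize(p[255:400,500:630],None,fx=3,fy=3,interpolation=cv2.INTER_CUBIC)]))
```

```text
held [-49.0967  28.9831   0.194 ] [ 0.5217 -0.1979  0.0915]
L [-51.0296  34.5139 -70.2023] [ 0.515  -0.2681  0.0934]
R [-50.9186  34.6716  71.8058] [ 0.5172 -0.1261  0.0933]
board [-66.9497  52.3633   0.8656] [ 0.4984 -0.1967  0.1094]
L lip [-39.2886  -6.7167 -84.9806] [ 0.556  -0.2836  0.0817]
R lip [-39.2151  -6.6119  85.697 ] [ 0.5588 -0.113   0.0816]
held lip [-36.4739 -15.6025   0.8482] [ 0.5663 -0.1979  0.0789]
L arm [-28.9775   5.1847 -86.5567] [ 0.544  -0.285   0.0714]
R arm [-28.8327   5.3082  87.3858] [ 0.5469 -0.1111  0.0712]
held arm [-27.0466   0.2396   0.1369] [ 0.5504 -0.1985  0.0695]
258 [-66.662   44.1694 -56.2954] [-66.9408  44.353    0.1371] [-67.2311  44.5588  58.2383]
260 [-66.632   43.6986 -56.4111] [-66.5493  43.7529   0.1367] [-66.809   43.9366  58.7094]
262 [-50.3163  36.618  -68.8398] [-42.8113  33.6857   0.0288] [-66.4385  43.33    59.092 ]
264 [-50.909   36.3    -68.5053] [-44.215   33.6498   0.0377] [-50.8116  36.4644  71.6329]
266 [-50.6499  35.6314 -68.817 ] [-45.6845  33.6624   0.3187] [-50.896   35.9373  71.7369]
268 [-50.5957  35.0446 -68.9737] [-47.1271  33.6854   0.3196] [-50.8613  35.3665  71.4536]
270 [-50.9934  34.6497 -68.7867] [-48.1089  33.5204   0.056 ] [-50.8073  34.7799  72.0358]
272 [-52.0143  34.53   -68.1243] [-48.6228  33.153    0.0567] [-51.0013  34.2966  71.8673]
274 [-51.2897  33.6481 -68.7931] [-48.9252  32.7021   0.0576] [-50.8503  33.6621  71.7333]
276 [-51.534   33.1904 -68.7225] [-49.1392  32.2274   0.0628] [-50.8042  33.0739  72.3403]
278 [-50.8742  32.3222 -69.344 ] [-49.1609  31.6381   0.0619] [-51.2916  32.7218  71.7259]
280 [-51.129   31.8659 -69.2657] [-49.0784  31.0312   0.0606] [-50.5113  31.7929  72.2145]
282 [-29.6124  21.2218 -85.9217] [-49.1261  30.452    0.0607] [-28.831   21.1188  90.0479]
```

View pics/w10y.png

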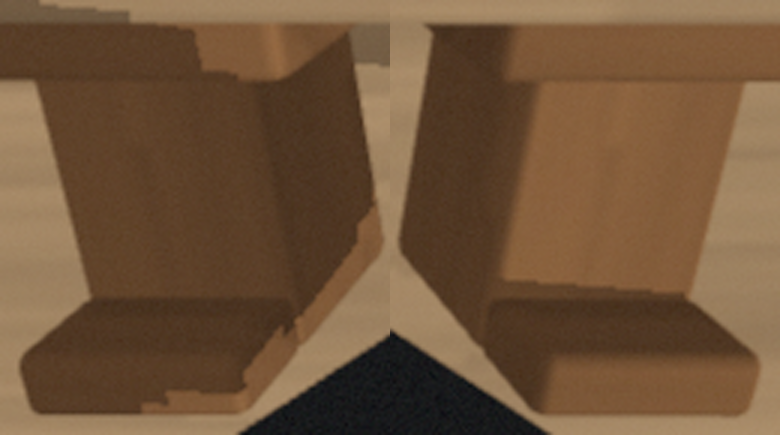

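Request:
play_rows --rows '[[[-0.2,0,0],0,1.8],[[-0.2,0.2,0],0,1.8],[[-0.2,0.4,0],0,1.8],[[-0.2,0.5,0],0,1.8],[[-0.2,0.5,0],0,1.8],[[-0.2,0.5,0],0,1.8],[[-0.2,0.5,0],0,1.8]]'

```text
time: 12.93
ee_pos: [0.5456, -0.1984, 0.0444]
tcp_rot: [-106.4, 90.0, -17.4]
wrist_force: [0.2, 0.3, -1.0]
opening: 0.0231
```

Run:
```python
from h import *
st()
```

```text
t 12.9333 tcp [ 0.5456 -0.1984  0.0444] yaw 179.01026040082684 q [-19.9853   9.6247  -5.4962  74.875    0.0002 -18.9956] F [ 0.1683  0.3485 -0.9647] op 0.023149766514992308
```

Request:
play_rows --rows '[[[0,0.1,0],0,1.8],[[0,0.2,0],0,1.8],[[0,0.3,0],0,1.8],[[0,0.4,0],0,1.8],[[0,0.5,0],0,1.8],[[0,0.6,0],0,1.8],[[0,0.7,0],0,1.8],[[0,0.7,0],0,1.8],[[0,0.7,0],0,1.8],[[0,0.7,0],0,1.8]]'

```text
time: 13.77
ee_pos: [0.5388, -0.1983, 0.0445]
tcp_rot: [-99.1, 90.0, -10.1]
wrist_force: [3.3, -0.1, -1.8]
opening: 0.023
```

Run:
```python
from h import *
st();snap("w11");st()
```

```text
t 13.7667 tcp [ 0.5388 -0.1983  0.0445] yaw 179.01164774007626 q [-20.2076   8.7436  -6.4877  74.746    0.004  -19.2192] F [ 3.3199 -0.1278 -1.7876] op 0.02304109072756836
t 13.7667 tcp [ 0.5388 -0.1983  0.0445] yaw(y) 179.01164774007626 tilt [ 0.0004 -0.0001] q [-20.2076   8.7436  -6.4877  74.746    0.004  -19.2192] F [ 3.3199 -0.1278 -1.7876] op 0.02304109072756836
t 13.8167 tcp [ 0.5387 -0.1983  0.0445] yaw 179.01445968222697 q [-20.2089   8.7455  -6.4858  74.7511   0.0017 -19.2234] F [ 2.6971 -0.4391 -2.338 ] op 0.023140801244900696
```

View pics/w11.png

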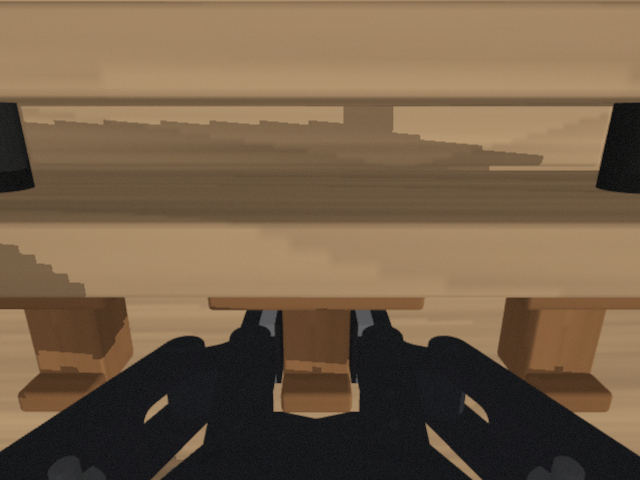

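Run:
```python
from h import *
p,d,m,T,M=load("w11");P=cloud(m,T,d)
cv2.imwrite("pics/w11y.png",np.hstack([cv2.resize(p[290:415,0:135],None,fx=2.9,fy=4,interpolation=cv2.INTER_CUBIC),cv2.resize(p[290:415,495:630],None,fx=2.9,fy=4,interpolation=cv2.INTER_CUBIC)]))
cv2.imwrite("pics/w11c.png",cv2.resize(p[285:415,195:440],None,fx=3.2,fy=3.2,interpolation=cv2.INTER_CUBIC))
```

```text
(no output)
```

View pics/w11y.png

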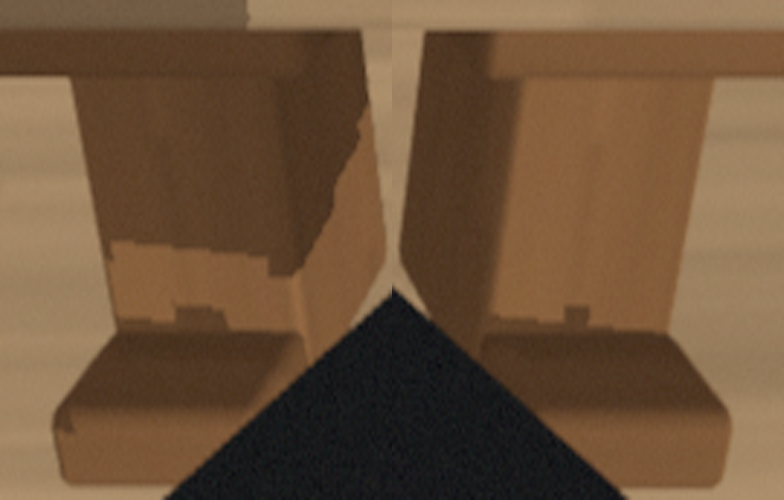

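View pics/w11c.png

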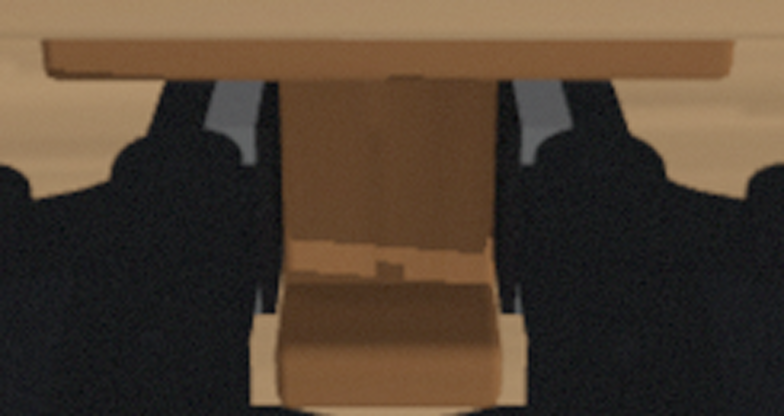

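Request:
play_rows --rows '[[[0,0.1,0],0,1.8],[[0,0.2,0],0,1.8],[[0,0.3,0],0,1.8],[[0,0.4,0],0,1.8],[[0,0.5,0],0,1.8],[[0,0.5,0],0,1.8],[[0,0.5,0],0,1.8],[[0,0.5,0],0,1.8],[[0,0.5,0],0,1.8],[[0,0.5,0],0,1.8]]'

```text
time: 14.65
ee_pos: [0.5342, -0.1983, 0.0445]
tcp_rot: [-94.7, 89.9, -5.7]
wrist_force: [6.9, -0.4, -3.8]
opening: 0.0232
```

Run:
```python
from h import *
F=[]
for i in range(6):
    st() if i==0 else 0; bot.camera('wrist'); F.append(bot.get_obs()['wrist_force'])
print(np.array(F),np.mean(F,0)); st()
```

```text
t 14.65 tcp [ 0.5342 -0.1983  0.0445] yaw 179.01154236784814 q [-20.3714   8.1071  -7.192   74.6159   0.0223 -19.383 ] F [ 6.8625 -0.3778 -3.8318] op 0.023207497474700488
[[ 8.2047 -0.4258 -3.7043]
 [ 7.4529  0.8598 -4.1294]
 [ 7.1417  0.6251 -3.3691]
 [ 5.5169 -0.678  -4.3262]
 [ 8.013  -0.0897 -4.2632]
 [ 6.9269 -0.5719 -4.5241]] [ 7.2094 -0.0468 -4.0527]
t 14.95 tcp [ 0.5342 -0.1982  0.0445] yaw 179.01621785493998 q [-20.3704   8.1098  -7.1898  74.6157   0.0227 -19.3866] F [ 6.9269 -0.5719 -4.5241] op 0.023310526770352554
```

Request:
play_rows --rows '[[[0,0.1,0],0,1.8],[[0,0.18,0],0,1.8],[[0,0.18,0],0,1.8],[[0,0.18,0],0,1.8],[[0,0.18,0],0,1.8],[[0,0.18,0],0,1.8]]'

```text
time: 15.45
ee_pos: [0.5327, -0.1983, 0.0445]
tcp_rot: [-94.8, 89.9, -5.8]
wrist_force: [8.4, -0.3, -5.5]
opening: 0.0233
```

Run:
```python
from h import *
snap("w12")
F=[]
for i in range(10):
    p,dd=bot.camera('scene'); F.append(bot.get_obs()['wrist_force'])
cv2.imwrite("pics/s12.png",p); cv2.imwrite("pics/s12z.png",cv2.resize(p[225:340,215:335],None,fx=5,fy=5,interpolation=cv2.INTER_CUBIC))
F=np.array(F);print(F.mean(0),F.std(0)); st()
p,d,m,T,M=load("w12");P=cloud(m,T,d)
t=lambda A:np.median((A.reshape(-1,3)-M[:3,3])@M[:3,:3]*1000,0)
for nm,(r0,r1,c0,c1) in (("held",(300,306,225,405)),("held lip",(380,402,290,345)),("held arm",(320,350,295,335)),("board",(240,290,100,540))): print(nm,t(P[r0:r1,c0:c1]))
for tag in ("w10","w12"):
    p,d,m,T,M=load(tag);P=cloud(m,T,d)
    print(tag,[t(P[v,295:335])[0].round(2) for v in range(315,372,8)])
for tag in ("w10","w11","w12"):
    p,d,m,T,M=load(tag);P=cloud(m,T,d)
    # lower front edge row of board, upright front
    print(tag,[np.median(P[v,200:500].reshape(-1,3),0) for v in range(260,320,6)])
```

```text
t 15.45 tcp [ 0.5327 -0.1983  0.0445] yaw(y) 179.01552957653414 tilt [ 0.002  -0.0002] q [-20.4287   7.886   -7.438   74.5622   0.0298 -19.4442] F [ 8.4425 -0.2557 -5.4921] op 0.023337182138494613
[ 8.6239 -0.4777 -4.5723] [0.5415 0.2743 0.6884]
t 16.0 tcp [ 0.5327 -0.1983  0.0445] yaw 179.01062358561555 q [-20.4297   7.8877  -7.4367  74.5619   0.0317 -19.4403] F [ 8.705  -0.3653 -4.1219] op 0.02309563311884573
held [-49.0796  24.3292   0.1972]
held lip [-36.4073 -15.648    0.8475]
held arm [-27.0186   0.0963   0.1375]
board [-64.8958  42.0658   0.9086]
w10 [np.float64(-27.19), np.float64(-27.13), np.float64(-27.11), np.float64(-27.14), np.float64(-26.88), np.float64(-27.09), np.float64(-27.05), np.float64(-26.91)]
w12 [np.float64(-27.02), np.float64(-27.14), np.float64(-26.91), np.float64(-26.88), np.float64(-27.09), np.float64(-27.01), np.float64(-26.94), np.float64(-27.11)]
w10 [array([ 0.5071, -0.1901,  0.109 ]), array([ 0.5172, -0.1885,  0.0879]), array([ 0.5177, -0.1888,  0.0909]), array([ 0.5193, -0.1885,  0.0912]), array([ 0.521 , -0.1885,  0.0913]), array([ 0.5228, -0.1885, 
[... 184 characters left out ...]
  0.1094]), array([ 0.4972, -0.19  ,  0.1093]), array([ 0.4986, -0.1899,  0.1093]), array([ 0.5001, -0.1897,  0.1093]), array([ 0.5015, -0.1896,  0.1093]), array([ 0.503 , -0.19  ,  0.1093]), array([ 0.5047, -0.1899,  0.1089]), array([ 0.5145, -0.1885,  0.0932]), array([ 0.5165, -0.1885,  0.093 ]), array([ 0.5705, -0.1866,  0.0004])]
w12 [array([ 0.4896, -0.1897,  0.1093]), array([ 0.491 , -0.1899,  0.1094]), array([ 0.4925, -0.1903,  0.1093]), array([ 0.4939, -0.1896,  0.1094]), array([ 0.4953, -0.1903,  0.1094]), array([ 0.4968, -0.1896,  0.1094]), array([ 0.4985, -0.1896,  0.109 ]), array([ 0.5084, -0.1882,  0.0933]), array([ 0.5103, -0.1884,  0.093 ]), array([ 0.5647, -0.1863,  0.0003])]
```

View pics/w12.png

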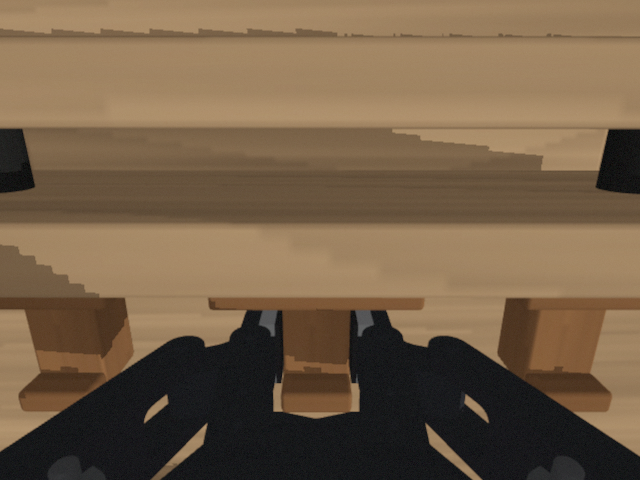

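View pics/s12.png

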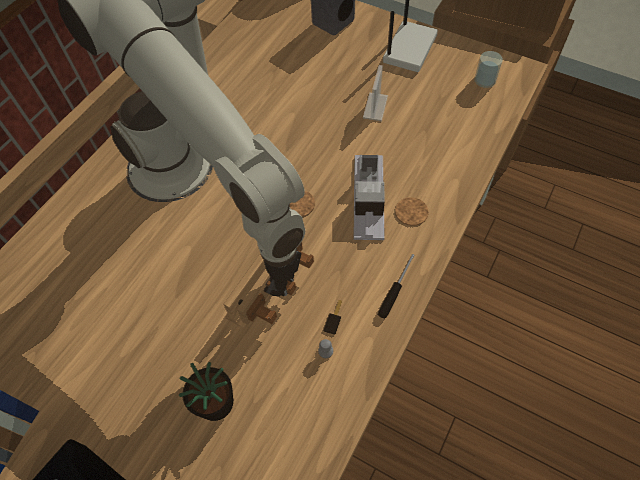

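Run:
```python
from h import *
st(); print(bot.job_done())
```

```text
t 16.0 tcp [ 0.5327 -0.1983  0.0445] yaw 179.01062358561555 q [-20.4297   7.8877  -7.4367  74.5619   0.0317 -19.4403] F [ 8.705  -0.3653 -4.1219] op 0.02309563311884573
the job is handed in; nothing more can be done
None
```

The hook is being held flat against the backboard inside the pencilled outline, pressed at about 9 N, and the job is handed in at 16.0 s of the 58 s. I pushed the ejector to its end stop, where the force jumped from about 6 to 15 N with no further travel. Then I backed off, gripped the hook by its arm at 50 N, carried it to the rail and pressed it on slowly.

**Last checks:**
- **Push:** the wrist force averaged 8.6 N against the board. The board had moved in by about 9.1 mm, so the two readings agree to about half a newton.
- **Height and tilt:** the held hook's top is level with the fixed hooks' tops to within about 0.2 mm. It has not slipped or tilted in the grip, and it is parallel to the rail within about 0.1°.
- **Centring:** it sits about 0.3 mm to one side, toward the robot's left. The outline leaves 1 mm on each side, so I left it.
- **Surroundings:** in the last scene picture nothing else appears to have moved. One coaster is partly hidden by the arm.

**Readings that did not agree:**
- The reported wrist-camera mounting drifted by 1 to 2 mm during the job. I judged the centring against the fixed hooks and the fingers instead.
- Some moves settled 1 to 2 mm off the commanded pose, and I corrected these before contact.
- While pressing there is also about 4 N downward on the tool, probably friction at the board. The height stayed steady.

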